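# Turn a tacky display base over under the dust shelf with a palette knife

### The arm

A 6-joint arm with a two-finger parallel gripper is mounted at the origin on the work surface; the furniture and walls round the work are solid. World frame = base frame: x ahead of the robot, y to its left, z up, the work surface at z = 0. Lengths are in m, angles in degrees, forces in N, time in s.
With the tool pointing down it reaches from about 0.275 to 0.725 m from the base axis. Payload 5.6 kg.
Tool frame: the origin (TCP) lies midway between the tips of the shut fingers; the grasp point (between the pads) lies 19 mm behind it; x points along the fingers, y is the direction in which the jaws open and shut, and the axes are right-handed (so a half turn about x gives the same grasp; the last joint's range is limited). The gripper opens to 85 mm and grips with 20 to 120 N. Pads are 22 mm wide; open, the fingers measure 114 mm over their backs; the gripper's body (76 mm by 85 mm) begins 54 mm behind the grasp point. The pads swing forward as they close: fully open they stand 13 mm farther back than shut.
Start: joints at [-53.423, 14.616, 6.199, 0, -81.583, -16.306], TCP at [0.191, -0.516, 0.231] pointing down, gripper open.
Joint ranges: [-168.99, 168.99], [-69.2, 112.95], [-62.41, 85.93], [-164.36, 98.24], [-168.68, -3.75], [-174.98, 174.98]. Speed limits (degrees/s): [147.25, 147.25, 180, 180, 180, 180].

### API

Orientations are given as [roll, pitch, yaw] about the fixed x, y, z axes, in that order (R = Rz(yaw) Ry(pitch) Rx(roll)).
In Python, from bench import arm, snapshot, sign_off gives the robot as it stands.
- The arm moves only by the tool play_rows, never from a script. Its argument "steps" is one flat list of numbers, 6 for each row, row after row: the shift along the tool's x, y, z in units of 200 mm (1.0 is 200 mm), then the turn, a rotation vector about the tool's x, y, z in units of 180 degrees (1.0 is 180 degrees). In form: [x, y, z, rx, ry, rz, x, y, z, rx, ry, rz, ...]. A call has 1 to 8 rows; each row is the pose to reach, as a shift and turn from the pose commanded when the call began, along the tool's axes at that moment, turning the shorter way round; what a row does not reach only later rows make up. A row lasts 1/12 s, in which the tool goes at most 41.7 mm and 7.16 degrees, less where a joint would pass 70% of its speed; a pose out of reach is approached as far as the arm can. A call with a number of a shift or a turn outside -1 to 1 is refused whole. A call with a gripper value outside its range is refused whole. "hand" is the gripper's target within -1 to 1 (fully open at 1, half-way at 0, shut at -1), set as the call begins (left out, the last holds). The fingers move at their own pace and stop on an object; "newtons" is the grip in N (left out, the last holds). Time passes only in rows, so rows that repeat a pose let the fingers close. It gives the time, the measured TCP pose, the force and the opening at its end, in the units of the state.
- arm.state(): the state, without advancing time (a new reading comes with each control period).
- snapshot(name): name is "side" or "top" or "wrist"; returns a dict with "color" (384x512x3 uint8, red, green, blue), "z_map" (384x512 float32, m along the optical axis (not along the pixel's ray), 0 where there is no reading), "vfov" (degrees; the focal length in pixels is half the picture's height over the tangent of half this angle, whatever the lens; pixels are square), "cx", "cy" (the principal point, pixels), "D" ([k1, k2, p1, p2, k3] as OpenCV has them; the pictures are not rectified), "world_to_cam" (4x4, takes a point from world to camera coordinates). Camera axes: x right, y up, looking along -z (the intrinsics and any distortion apply to the point x, -y, -z); pixel columns grow to the right and rows downward; lengths in m; the calibration is good to about 2 mm. A picture is of the moment at which its call begins.
- sign_off(): hands the job in, once; it reports no verdict.
The state is a dict: "clock": time; "joint_positions": joint angles; "qd": joint speeds; "effort": joint torques, N m; "eef_pos": TCP position; "eef_rot": TCP orientation; "ft_force": force on the tool from outside, world axes, zero at the start; "ft_torque": the same for the moment, N m; "grip_width": finger opening in m.
Only numpy, scipy, OpenCV 4.12 (cv2) and the standard library are available. Lean on these libraries where they do the work, as an engineer would, in place of code of your own. Each camera call takes 0.05 s, during which the arm holds its last target.

### The job

The display base lying hollow side up in the front bay of the drying stand is due for its top coat: turn it over, keeping it under the low dust shelf, so that it lies hollow side down in the rear bay, then slide it home until it bears squarely on the end stop, wherever that is set. Its paint is still tacky, so move it only with the palette knife, gently: neither the robot nor the shelf may touch it. Finish with the knife lying on the table clear of the stand, and leave the other things as they are.

Things in the scene. Friction and masses are not known exactly. Their poses are not given: they have to be found in the camera images.
- stand: Fixed drying stand, 187 x 128 x 105 mm, two bays in a row under a clear dust shelf. Origin on the table under the mid ridge. Its x runs level from the open front end (-x, towards the robot's right) to the end stop (+x), z up. Two rubber-topped rails along x at y = +-29, 12 mm wide, tops 26 mm high, x = -73 to +96; open between them save two ties, 8 mm high, at x = -56 and +106.
- ridge (a point): Middle of the stand, level with the rail tops (26 mm up), axes as the stand's. Here each rail has a rubber ridge across it, 6 mm long in x and 5 mm high; it parts the front bay (x < 0) from the rear bay (x > 0).
- end_stop: Fixed bracket across the rail ends, origin 104 mm behind the ridge, level with the rail tops. It clamps the adjustable stop of the rear bay: an aluminium plate across both rails, 76 mm wide, from 1.5 to 15.5 mm above them. Its face is set anywhere from 79 to 91 mm behind the ridge, differently each time; this pose does not show where: feel for it. It is clamped fast.
- shelf: Clear dust shelf, fixed on the stand; origin mid-underside, 25 mm behind the ridge, 100 mm above the table (74 above the rails). 182 x 128 mm, 5 mm thick: its front edge is 66 mm before the ridge. Four 12 mm posts at stand x = -56 and +106, y = +-55. Three fixed paint pots on it reach to 139 mm above the table.
- plinth: Dark wooden display base, 64 (own x) x 80 (own y) x 14 mm, 0.07 kg: one face flat, the other hollow, 10 mm deep inside a 6 mm rim. Origin at its centre. Its z points out of the hollow side: up at the start, down at the end. It starts on the rails, centre 33 mm up, 39 mm before the ridge. Tipped up about its rear edge at the ridge it needs 66 mm height; past 80 degrees it falls over.
- knife_grip (a point): Mid-handle of the loose palette knife (0.05 kg), half-way up, 7 mm above the table. Its x runs along the knife to the blade, z up. The wooden handle, x = -45 to +41 mm, is 14 mm high and 12 mm wide where fingers close on its sides; then ferrule and thin shank; the steel blade, x = +67 to +150 mm, is 14 mm wide, 3 mm thick, flat, at mid-height of the handle.
- knife_tip (a point): Rounded end of the palette knife's blade, in the middle of its thickness, 150 mm from knife_grip along the knife.
- hobby_vice: Fixed blue bench vice beside the stand, towards the robot; origin on the table under its round foot. Keep the wrist clear of it: it fills a circle of about 70 mm radius, up to 108 mm above the table.
- magnifier_lamp: Fixed magnifier lamp to the right of the work. Its sprung arm slopes over the table: world x, y, z from (0.77, -0.18, 0.46) down to (0.35, -0.24, 0.265), 60 mm deep, then the round head, 110 mm radius about (0.21, -0.24), up to 0.25 high; its foot is a clamp and mast at (0.605, -0.19). Go over it or stay on its left.
- pot_red_mid (a point): Bystander: loose red paint pot, 33 mm across, 34 mm high, standing on the table; this is its centre.
- glue_mid (a point): Bystander: loose white glue bottle with a green cap, 30 mm across, 61 mm high; this is its centre.
Not all that is in view belongs to the job. Several things have the shape of the plinth; the one meant has the colours described above.

How it is judged (in metres and radians):
On the way, in this order (a step that is already met when the one before it is completed fails the run):
1. the base is tipped up steeply under the shelf (angle between plinth's own z axis and vertical between 0.8 and 2.6 rad and x of plinth in the frame of stand above -0.05 m and y of plinth in the frame of stand between -0.03 and 0.03 m).
2. the base lies flat, hollow side down, in the rear bay (angle between plinth's own z axis and vertical above 3.05 rad and x of plinth in the frame of stand above 0.02 m and x of plinth in the frame of stand above -0.05 m and y of plinth in the frame of stand between -0.03 and 0.03 m and linear speed of plinth below 0.02 m/s), for 0.2 s.
3. the base bears on the end stop (contact force between plinth and end_stop above 0.2 N and angle between plinth's own z axis and vertical above 3.05 rad).
At the end, for the whole second after the job is handed in: Base flat on the rear rails, hollow side down (3.5 degrees), at the end stop (centre 44 to 63 mm behind the ridge), square within 4 degrees, within 15 mm of the middle line; knife flat on the table, touching neither base nor stand, its tip over 75 mm before or beside the stand's origin; all at rest (angle between plinth's own z axis and vertical above 3.08 rad and x of plinth in the frame of stand between 0.044 and 0.063 m and y of plinth in the frame of stand between -0.015 and 0.015 m and height (world z) of plinth between 0.028 and 0.037 m and angle between the x axis of plinth and the x axis of stand, either way round below 0.07 rad and linear speed of plinth below 0.01 m/s and height (world z) of each of knife_grip, knife_tip below 0.02 m and (x of knife_tip in the frame of stand below -0.075 m or y of knife_tip in the frame of stand above 0.075 m or y of knife_tip in the frame of stand below -0.075 m) and linear speed of knife below 0.02 m/s and contact force between knife and plinth below 0.05 N and contact force between knife and stand below 0.05 N).
It fails at once if the tacky base touches the shelf above it (contact force between plinth and shelf above 0.3 N).
It fails at once if the gripper or arm touches the tacky base (contact force between any of the fingers, the arm and plinth above 0.3 N).
It fails at once if the base is taken out from under the shelf (centre more than 60 mm before the ridge or 35 mm off the middle line) or falls through the stand (x of plinth in the frame of stand below -0.06 m or y of plinth in the frame of stand above 0.035 m or y of plinth in the frame of stand below -0.035 m or height (world z) of plinth below 0.02 m or height (world z) of plinth above 0.105 m).
It fails at once if the knife presses on the base with more than 10 N (contact force between knife and plinth above 10 N).
It fails at once if the red pot or the glue bottle is moved more than 15 mm (distance of any of pot_red_mid, glue_mid from where it was at the start of the episode above 0.015 m).
It also fails if it takes over 61 s, if anything falls off the work surface, if the arm or the gripper's body presses on something with over 40 N, if the wrist force passes 120 N, or if a joint passes its speed limit or range.

## Working session

There is one attempt and no reset: what is moved stays moved. The work goes in short steps, Python scripts to look and compute and a tool call to move; the robot and the scene stay as the last step left them, time stands still between calls to the robot, and variables do not carry over. Pictures are saved under pics/ and viewed, and the job is handed in when it is done.

Besides the shell and the picture viewer there is one more tool, called after "Call:" by a JSON object that holds its "api" and its "payload", one argument or row to a line. play_rows: Moves the arm, as the interface text tells. Shifts and turns lie within -1 to 1; 1 stands for 200 mm of shift or 180 degrees of turn. Its arguments: {"type":"object","properties":{"steps":{"type":"array","items":{"type":"number","minimum":-1,"maximum":1}},"hand":{"type":"number"},"newtons":{"type":"number"}},"required":["steps"]}

```bash
ls; mkdir -p pics; python3 - <<'E'
from bench import arm, snapshot
import cv2,numpy as np
print(arm.state())
for n in ['side','top','wrist']:
    s=snapshot(n)
    np.savez(f'{n}0.npz',**s)
    cv2.imwrite(f'pics/{n}0.png',s['color'][:,:,::-1])
    print(n,s['vfov'],s['cx'],s['cy'],s['D'],s['world_to_cam'])
E
```

```text
pics
{'clock': 0.0, 'joint_positions': array([-5.34223241e+01,  1.46515869e+01,  6.12945470e+00, -2.78810692e-02,
       -8.15837104e+01, -1.63042642e+01]), 'qd': array([-0.03441645,  0.14934824, -0.00578943, -0.07025787, -0.08283525,
        0.08861168]), 'effort': array([-1.85229842e-04, -3.86628413e+01,  2.37938511e+01,  5.36522269e+00,
       -6.14735589e-03, -1.08977761e-05]), 'eef_pos': array([ 0.19043357, -0.51543396,  0.23039901]), 'eef_rot': array([ 91.70271258,  89.89062385, 111.97201799]), 'ft_force': array([-0.14897893,  0.83216884, -0.12240699]), 'ft_torque': array([-0.00392969,  0.05449586,  0.01690191]), 'grip_width': 0.08554613581885051}
side 55.54921378067374 258.53473559982984 187.25536728946457 [-0.0209977  0.         0.         0.         0.       ] [[ 0.99810975 -0.05820247 -0.01973331 -0.49785714]
 [ 0.04742523  0.52522431  0.84964126 -0.0507583 ]
 [-0.0390868  -0.84897108  0.52699176 -1.07492142]
 [ 0.          0.          0.          1.        ]]
top 54.12910480499855 264.77642846886005 189.51010399505037 [-0.02337035  0.          0.          0.          0.        ] [[-0.02337205 -0.99971125  0.00558273 -0.02582802]
 [ 0.99781185 -0.02298145  0.06199494 -0.48709604]
 [-0.06184874  0.00701947  0.99806085 -1.09750347]
 [ 0.          0.          0.          1.        ]]
wrist 64.34967975700593 252.61055809117767 191.38191281178226 [0.00443839 0.         0.         0.         0.        ] [[-0.34776777  0.93757937  0.00158293  0.54786763]
 [-0.88713762 -0.32851062 -0.32414136  0.04033048]
 [-0.30338824 -0.1141302   0.94600733 -0.38098768]
 [ 0.          0.          0.          1.        ]]
```

View pics/side0.png

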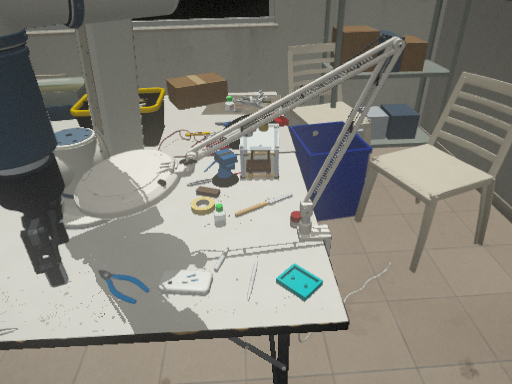

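View pics/top0.png

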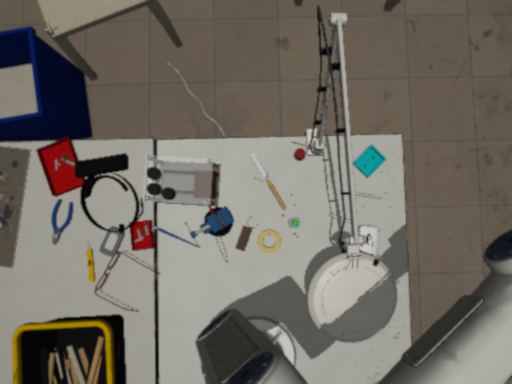

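View pics/wrist0.png

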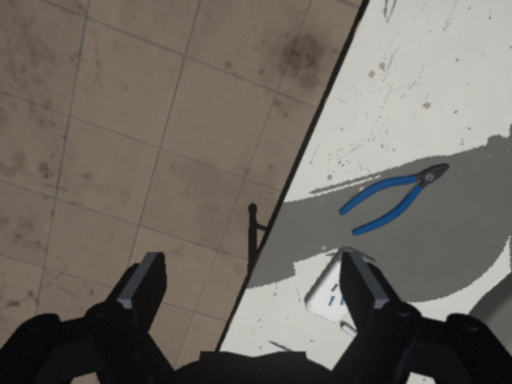

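```bash
cat > util.py <<'E'
import numpy as np,cv2
def K(s):
    h=s['color'].shape[0]; f=h/2/np.tan(np.radians(float(s['vfov']))/2)
    return np.array([[f,0,float(s['cx'])],[0,f,float(s['cy'])],[0,0,1]])
F=np.diag([1.,-1,-1])
def rays(s,uv):
    p=cv2.undistortPoints(np.array(uv,float).reshape(-1,1,2),K(s),np.array(s['D'],float)).reshape(-1,2)
    d=np.c_[p,np.ones(len(p))]
    W=np.array(s['world_to_cam']); R=F@W[:3,:3]; t=F@W[:3,3]
    return -R.T@t, d@R
def onplane(s,uv,z):
    c,d=rays(s,uv); return c+d*((z-c[2])/d[:,2])[:,None]
def depthpt(s,uv):
    c,d=rays(s,uv); zz=np.array([s['z_map'][int(round(v)),int(round(u))] for u,v in uv])
    return c+d*zz[:,None]
def proj(s,P):
    W=np.array(s['world_to_cam']); R=F@W[:3,:3]; t=F@W[:3,3]
    return cv2.projectPoints(np.array(P,float).reshape(-1,1,3),cv2.Rodrigues(R)[0],t,K(s),np.array(s['D'],float))[0].reshape(-1,2)
def tri(s1,uv1,s2,uv2):
    c1,d1=rays(s1,[uv1]);c2,d2=rays(s2,[uv2]);d1=d1[0];d2=d2[0]
    A=np.c_[d1,-d2];x=np.linalg.lstsq(A,c2-c1,rcond=None)[0]
    a=c1+d1*x[0];b=c2+d2*x[1];return (a+b)/2,np.linalg.norm(a-b)
def load(n): return dict(np.load(f'{n}.npz'))
def crop(s,u0,v0,w,h,k,fn):
    im=s['color'][v0:v0+h,u0:u0+w,::-1]
    cv2.imwrite(fn,cv2.resize(im,None,fx=k,fy=k,interpolation=cv2.INTER_NEAREST))
E
python3 - <<'E'
from util import *
crop(load('top0'),135,140,180,110,4,'pics/topc.png')
crop(load('side0'),180,110,130,120,5,'pics/sidec.png')
E
```

```text
(no output)
```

View pics/topc.png

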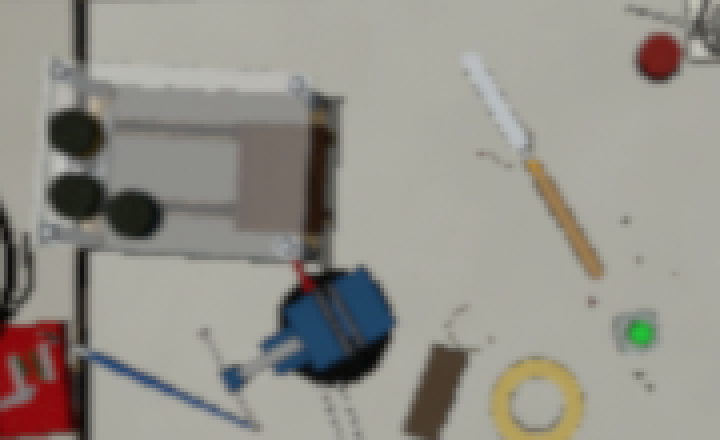

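View pics/sidec.png

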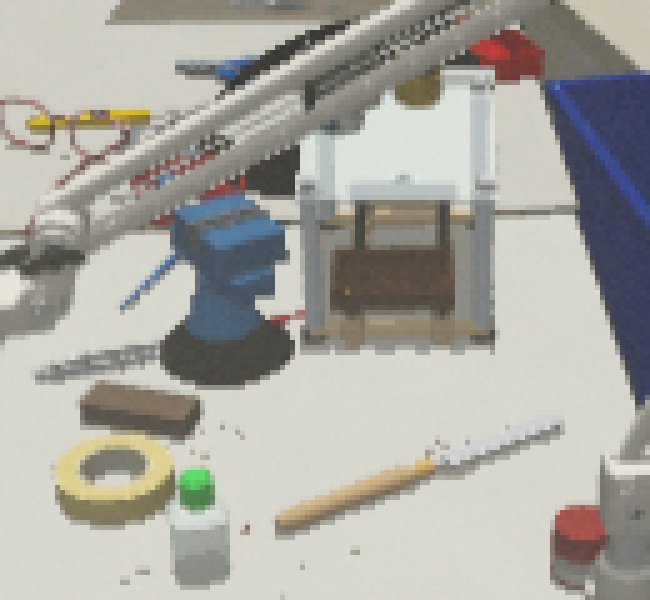

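```bash
python3 - <<'E'
from util import *
for n,r in (('top0',(135,140,180,110)),('side0',(180,110,130,120))):
    s=load(n);u0,v0,w,h=r
    uu,vv=np.meshgrid(np.arange(u0,u0+w),np.arange(v0,v0+h))
    P=depthpt(s,np.c_[uu.ravel(),vv.ravel()]).reshape(h,w,3)
    z=P[...,2]; z[s['z_map'][v0:v0+h,u0:u0+w]==0]=-0.05
    c=cv2.applyColorMap(np.clip((z+0.05)/0.25*255,0,255).astype(np.uint8),cv2.COLORMAP_JET)
    cv2.imwrite(f'pics/h_{n}.png',cv2.resize(c,None,fx=4 if n=='top0' else 5,fy=4 if n=='top0' else 5,interpolation=cv2.INTER_NEAREST))
s=load('top0')
def c(u,v): return (135+u/4-.375,140+v/4-.375)
for z,pts in ((.105,[(62,70),(298,85),(50,232),(285,246)]),(.007,[(472,62),(530,155),(600,272),(565,216)]),(.03,[(640,333)]),(.017,[(660,57)]),(0,[(335,340)])):
    print(z,onplane(s,[c(*p) for p in pts],z).round(4).tolist())
E
```

```text
0.105 [[0.5768, 0.2753, 0.105], [0.5627, 0.1138, 0.105], [0.4661, 0.2839, 0.105], [0.4529, 0.1242, 0.105]]
0.007 [[0.591, -0.0031, 0.007], [0.52, -0.045, 0.007], [0.4315, -0.095, 0.007], [0.4738, -0.07, 0.007]]
0.03 [[0.3863, -0.1215, 0.03]]
0.017 [[0.5901, -0.1433, 0.017]]
0 [[0.3855, 0.1036, 0.0]]
```

View pics/h_top0.png

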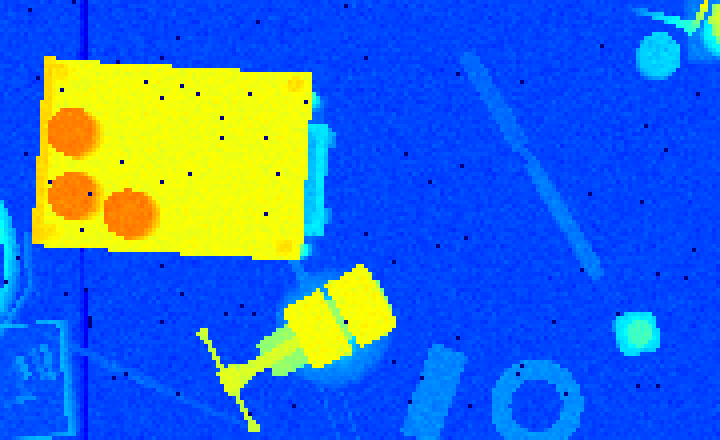

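View pics/h_side0.png

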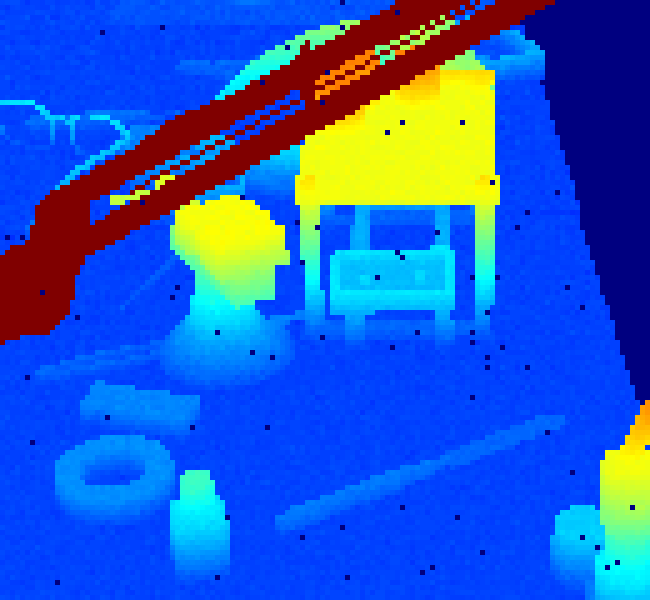

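```bash
cat > loc.py <<'E'
from util import *
s=load('top0')
uu,vv=np.meshgrid(np.arange(512),np.arange(384))
P=depthpt(s,np.c_[uu.ravel(),vv.ravel()]).reshape(384,512,3);z=P[...,2]
roi=np.zeros((384,512),bool);roi[145:215,140:225]=1
m=((z>.09)&(z<.15)&roi&(P[...,0]>.44)).astype(np.uint8)
m=cv2.morphologyEx(m,cv2.MORPH_OPEN,np.ones((3,3)))
m=cv2.morphologyEx(m,cv2.MORPH_CLOSE,np.ones((5,5)))
pts=np.argwhere(m)[:,::-1]
# shelf rect on plane z=.105
W=onplane(s,pts,.105)[:,:2]
r=cv2.minAreaRect((W*1000).astype(np.float32));print('shelf',r)
# knife
roi[:]=0;roi[150:212,248:292]=1
m=((z>.0035)&(z<.03)&roi&(s['z_map']>0)).astype(np.uint8)
n,l,st,ce=cv2.connectedComponentsWithStats(m,connectivity=8)
i=1+np.argmax(st[1:,4]);pts=np.argwhere(l==i)[:,::-1]
W=onplane(s,pts,.008)[:,:2]
r=cv2.minAreaRect((W*1000).astype(np.float32));print('knife',r,len(pts), cv2.boxPoints(r))
c=W.mean(0);U,S,V=np.linalg.svd(W-c);d=V[0]*np.sign(V[0][0]);t=(W-c)@d
print('pca',c,np.degrees(np.arctan2(d[1],d[0])),t.min(),t.max())
rgb=s['color'].astype(int)
wood=m.astype(bool)&(rgb[...,0]-rgb[...,2]>40)
pw=np.argwhere(wood)[:,::-1];Ww=onplane(s,pw,.012)[:,:2];c=Ww.mean(0);tt=(Ww-c)@d;print('wood',c,tt.min(),tt.max(),len(pw), ((Ww-c)@[-d[1],d[0]]).std())
# vice
roi[:]=0;roi[200:245,195:236]=1
m=(z>.085)&roi
print('vice top',onplane(s,np.argwhere(m)[:,::-1],.1).min(0),onplane(s,np.argwhere(m)[:,::-1],.1).max(0))
E
python3 loc.py
python3 - <<'E'
from util import *
a=load('top0');b=load('side0')
def ct(u,v): return (135+u/4-.375,140+v/4-.375)
def cs(u,v): return (180+u/5-.4,110+v/5-.4)
print('knife tip',tri(a,ct(467,56),b,cs(563,421)))
print('knife butt',tri(a,ct(600,275),b,cs(278,522)))
print('ferrule',tri(a,ct(530,160),b,cs(433,467)))
print('side plane tip,butt',onplane(b,[cs(563,423),cs(278,524)],.006))
# shelf front corners side view, z=.105/.100
print('shelf front corners',onplane(b,[cs(297,203),cs(499,203)],.1))
# plinth front top edge, bottom
print('plinth front bottom',onplane(b,[cs(332,304),cs(454,313)],.026), 'top',onplane(b,[cs(330,250),cs(455,250)],.040))
E
```

```text
shelf ((514.5531005859375, 200.4496612548828), (183.78128051757812, 129.00277709960938), 85.49040222167969)
knife ((513.4166259765625, -47.40609359741211), (194.440673828125, 16.24755096435547), 29.36578941345215) 274 [[ 424.70468   -88.00142 ]
 [ 432.6722   -102.16127 ]
 [ 602.12854    -6.810768]
 [ 594.161       7.349083]]
pca [ 0.51370165 -0.04561599] 29.32980477325664 -0.09834724569715733 0.09609398790129442
wood [ 0.47172992 -0.06977508] -0.048812787672451494 0.04992122937800125 110 0.002852202224417264
vice top [0.33736581 0.05110368 0.1       ] [0.45681492 0.15599501 0.1       ]
knife tip (array([5.98427602e-01, 5.27371452e-04, 2.46247330e-03]), np.float64(0.004041839962058487))
knife butt (array([ 0.42905286, -0.09487814,  0.0074811 ]), np.float64(0.0004850187586872765))
ferrule (array([ 0.51749106, -0.04492666,  0.00488912]), np.float64(0.0020093718464533742))
side plane tip,butt [[ 0.59934828 -0.00670617  0.006     ]
 [ 0.42873193 -0.09472306  0.006     ]]
shelf front corners [[0.4464035  0.11467485 0.1       ]
 [0.57163838 0.10227898 0.1       ]]
plinth front bottom [[0.46550584 0.11626685 0.026     ]
 [0.54296904 0.09715744 0.026     ]] top [[0.46611478 0.16494167 0.04      ]
 [0.54882349 0.15696115 0.04      ]]
```

```bash
cat > mv.py <<'E'
import numpy as np
from scipy.spatial.transform import Rotation as R
from bench import arm
ST=np.array([0.5125,0.1755]);SY=85.3
def s2w(x,y,z):  # stand coords, z above rail tops (mm)
    a=np.radians(SY);c,s=np.cos(a),np.sin(a)
    return np.array([ST[0]+(c*x-s*y)/1e3,ST[1]+(s*x+c*y)/1e3,(z+26)/1e3])
def w2s(p):
    a=np.radians(SY);c,s=np.cos(a),np.sin(a);d=(np.array(p[:2])-ST)*1e3
    return np.array([c*d[0]+s*d[1],-s*d[0]+c*d[1],p[2]*1e3-26])
def orient(yaw,tilt,sgn=1):
    a=np.radians(yaw);t=np.radians(tilt);k=np.array([np.cos(a),np.sin(a),0])
    x=-np.array([0,0,1])*np.cos(t)+k*np.sin(t)
    y=sgn*np.array([-k[1],k[0],0]);z=np.cross(x,y)
    return R.from_matrix(np.c_[x,y,z])
def cur():
    s=arm.state();return s['eef_pos'],R.from_euler('xyz',s['eef_rot'],degrees=True),s
def row(p,rot,p0=None,r0=None):
    if p0 is None: p0,r0,_=cur()
    d=r0.inv().apply(p-p0)/.2; w=(r0.inv()*rot).as_rotvec()/np.pi
    return np.r_[d,w].round(4).tolist()
E
python3 - <<'E'
from mv import *
p,r,s=cur()
print(r.as_matrix().round(3))
for sg in (1,-1):
    o=orient(29.35,10,sg);print(sg,(r.inv()*o).as_rotvec(degrees=True))
    print(row(np.array([0.446,-.085,.15]),o))
print(row(p+[0,0,.2],r), )
E
```

```text
[[-0.001 -0.346  0.938]
 [ 0.001  0.938  0.346]
 [-1.     0.001 -0.   ]]
1 [-9.06836916 -9.97688741  0.71072049]
[0.4051, 1.5765, 1.9444, -0.0504, -0.0554, 0.0039]
-1 [170.28967693   1.06108601  14.89521669]
[0.4051, 1.5765, 1.9444, 0.9461, 0.0059, 0.0828]
[-1.0, 0.0014, -0.0001, 0.0, 0.0, 0.0]
```

Call:
{"api": "play_rows", "payload": {
  "steps": [-1, 0, 0, 0, 0, 0, -1, 0, 0, 0, 0, 0, -1, 0, 0, 0, 0, 0, -1, 0, 0, 0, 0, 0, -1, 0.3, 0.4, 0, 0, 0, -1, 0.6, 0.8, 0, 0, 0, -1, 0.75, 1, 0, 0, 0, -1, 0.75, 1, 0, 0, 0],
  "hand": 1,
  "newtons": 60
}}

```text
clock: 0.82
eef_pos: [0.2801, -0.3768, 0.4237]
eef_rot: [35.6, 90.0, 55.8]
ft_force: [1.7, -0.8, -0.4]
grip_width: 0.0853
```

```bash
python3 - <<'E'
from mv import *
p,r,s=cur(); print(p,s['joint_positions'].round(1),s['qd'].round(1))
o=orient(29.35,10)
print(row(np.array([0.446,-.085,.40]),o))
E
```

```text
[ 0.28006307 -0.3768297   0.42369517] [ -34.2    6.7   24.3   -0.  -107.5  -35.6] [ 63.7 -21.8 -20.   -0.2  -2.5 -62.8]
[0.1191, 1.0827, 1.2827, -0.0507, -0.0553, 0.0044]
```

Call:
{"api": "play_rows", "payload": {
  "steps": [0, 0.3, 0.35, 0, 0, 0, 0, 0.6, 0.7, 0, 0, 0, 0, 0.85, 1, 0, 0, 0, 0, 0.85, 1, 0, 0, 0, 0, 0.85, 1, 0, 0, 0, 0, 0.85, 1, 0, 0, 0, 0, 0.85, 1, 0, 0, 0, 0, 0.85, 1, 0, 0, 0]
}}

```text
clock: 1.48
eef_pos: [0.4094, -0.1467, 0.4228]
eef_rot: [130.2, 89.9, 150.7]
ft_force: [0.7, -0.2, -0.6]
grip_width: 0.085
```

```bash
python3 - <<'E'
from mv import *
p,r,s=cur(); print(p,s['joint_positions'].round(1),s['qd'].round(1))
o=orient(29.35,10)
g=np.array([0.4677,-.0731,.0])-.020*np.array([.8716,.4902,0])
k=np.array([.8716,.4902,0])
print(g)
x=o.as_matrix()[:,0]
# handle axis point at z=.007 at grip; TCP is 7mm ahead along x
for off in (.1,.0):
  t=g+[0,0,.007]+x*.005-x*off
  print(t,row(t,o))
E
```

```text
[ 0.40942528 -0.1467263   0.42277116] [ 1.00e+00  2.60e+00  1.95e+01 -1.00e-01 -1.07e+02 -7.05e+01] [-3.8 -0.7  0.   1.2 -0.6  3.1]
[ 0.450268 -0.082904  0.      ]
[ 0.43588889 -0.09098969  0.10055674] [1.6111, 0.2123, 0.2236, -0.0488, -0.0558, 0.0038]
[ 0.4510248  -0.08247844  0.00207596] [2.1034, 0.2249, 0.31, -0.0488, -0.0558, 0.0038]
```

Call:
{"api": "play_rows", "payload": {
  "steps": [1, 0.2, 0.2, -0.049, -0.056, 0.004, 1, 0.2, 0.2, -0.049, -0.056, 0.004, 1, 0.2, 0.2, -0.049, -0.056, 0.004, 1, 0.2, 0.2, -0.049, -0.056, 0.004, 1, 0.2, 0.2, -0.049, -0.056, 0.004, 1, 0.2, 0.2, -0.049, -0.056, 0.004, 1, 0.2, 0.2, -0.049, -0.056, 0.004]
}}

```text
clock: 2.07
eef_pos: [0.4304, -0.0987, 0.2224]
eef_rot: [0.1, 80.2, 29.2]
ft_force: [1.0, -0.5, 1.9]
grip_width: 0.0855
```

```bash
cat > snap.py <<'E'
import sys
from util import *
from bench import snapshot
n,tag=sys.argv[1:3]
s=snapshot(n);np.savez(f'{tag}.npz',**s)
if len(sys.argv)>3:
    a=list(map(int,sys.argv[3:8]));crop(s,*a,f'pics/{tag}.png')
else: cv2.imwrite(f'pics/{tag}.png',s['color'][:,:,::-1])
E
python3 snap.py wrist w1; python3 - <<'E'
from mv import *
p,r,s=cur(); print(p,s['joint_positions'].round(1),s['qd'].round(1))
o=orient(29.35,10)
k=np.array([.8716,.4902,0]);g=np.array([0.4677,-.0731,.007])-.020*k
x=o.as_matrix()[:,0]
for off in (.06,.0):
  t=g+x*.0035-x*off
  print(t,row(t,o))
from util import *
w=load('w1'); print(proj(w,[g-.025*k,g,g+.061*k,g+.17*k]).round(0))
E
```

```text
[ 0.4325566  -0.09910099  0.22536688] [  3.8  -2.7 -13.5  -4.4 -70.  -63.5] [-0.4 -1.   4.4  0.6 -0.  -0. ]
[ 0.44171622 -0.08771286  0.06264164] [0.8128, 0.0302, -0.0765, -0.0011, 0.0007, 0.0013]
[ 0.45079776 -0.08260611  0.00355317] [1.1127, 0.0313, -0.0772, -0.0011, 0.0007, 0.0013]
[[255. 131.]
 [255. 151.]
 [255. 196.]
 [255. 261.]]
```

View pics/w1.png

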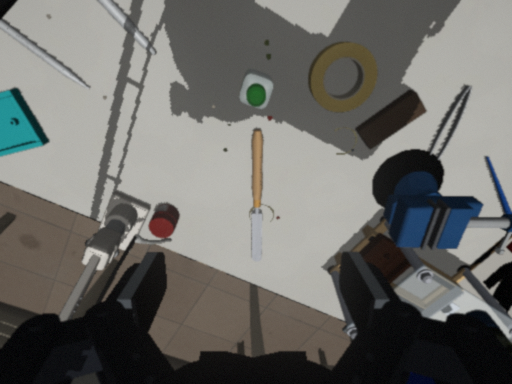

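Call:
{"api": "play_rows", "payload": {
  "steps": [0.8, 0.035, -0.075, 0, 0, 0, 0.8, 0.035, -0.075, 0, 0, 0, 0.8, 0.035, -0.075, 0, 0, 0, 0.8, 0.035, -0.075, 0, 0, 0, 0.8, 0.035, -0.075, 0, 0, 0, 0.8, 0.035, -0.075, 0, 0, 0]
}}

```text
clock: 2.62
eef_pos: [0.4422, -0.0863, 0.0655]
eef_rot: [-0.9, 79.8, 28.2]
ft_force: [0.0, 0.6, 2.3]
grip_width: 0.0855
```

```bash
python3 snap.py wrist w2; python3 - <<'E'
from mv import *
p,r,s=cur(); print(p,s['joint_positions'].round(1),s['qd'].round(1),s['ft_force'])
o=orient(29.35,10)
k=np.array([.8716,.4902,0]);g=np.array([0.4677,-.0731,.007])-.020*k
x=o.as_matrix()[:,0]
t=g+x*.0035
print(t,row(t,o))
from util import *
w=load('w2'); print(proj(w,[g-.025*k,g,g+.061*k,g+.17*k]).round(0))
E
```

```text
[ 0.44336992 -0.08631569  0.06699637] [  5.6   5.9 -29.3  -5.4 -45.4 -62.9] [ 0.  -1.6  0.9 -0.1  0.4 -0. ] [ 1.0925948  -0.95208755  1.32475852]
[ 0.45079776 -0.08260611  0.00355317] [0.3195, -0.0005, -0.0161, -0.0009, 0.0018, 0.0016]
[[249. 178.]
 [249. 210.]
 [250. 273.]
 [251. 356.]]
```

View pics/w2.png

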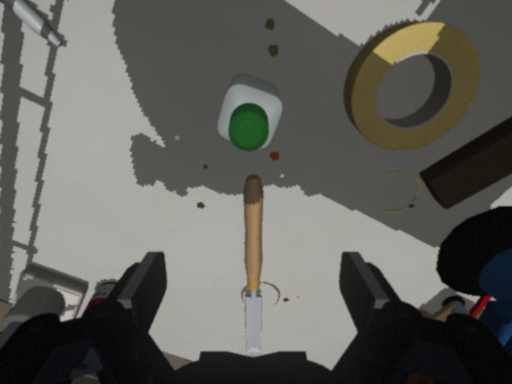

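Call:
{"api": "play_rows", "payload": {
  "steps": [0.15, 0, -0.008, 0, 0, 0, 0.31, 0, -0.016, 0, 0, 0, 0.31, 0, -0.016, 0, 0, 0, 0.31, 0, -0.016, 0, 0, 0]
}}

```text
clock: 3.0
eef_pos: [0.4489, -0.0822, 0.0041]
eef_rot: [-0.8, 79.8, 28.3]
ft_force: [-0.3, -0.9, -0.1]
grip_width: 0.0853
```

```bash
python3 - <<'E'
from mv import *
for i in range(4):
    p,r,s=cur(); print(p,s['ft_force'],s['clock'])
E
```

```text
[ 0.44887635 -0.08224688  0.00407708] [-0.33776421 -0.89786649 -0.07239452] 3.0
[ 0.44887635 -0.08224688  0.00407708] [-0.33776421 -0.89786649 -0.07239452] 3.0
[ 0.44887635 -0.08224688  0.00407708] [-0.33776421 -0.89786649 -0.07239452] 3.0
[ 0.44887635 -0.08224688  0.00407708] [-0.33776421 -0.89786649 -0.07239452] 3.0
```

Call:
{"api": "play_rows", "payload": {
  "steps": [0, 0, 0, 0, 0, 0, 0, 0, 0, 0, 0, 0, 0, 0, 0, 0, 0, 0, 0, 0, 0, 0, 0, 0, 0, 0, 0, 0, 0, 0, 0, 0, 0, 0, 0, 0, 0, 0, 0, 0, 0, 0],
  "hand": -1,
  "newtons": 70
}}

```text
clock: 3.58
eef_pos: [0.4473, -0.0821, 0.0026]
eef_rot: [-0.6, 79.9, 28.6]
ft_force: [-3.0, -0.7, 8.7]
grip_width: 0.0097
```

```bash
python3 snap.py wrist w3; python3 - <<'E'
from mv import *
p,r,s=cur(); print(p,s['eef_rot'],s['ft_force'],s['grip_width'])
E
```

```text
[ 0.44726823 -0.08208069  0.00260773] [-0.55118929 79.86960112 28.59426791] [-1.83289679  0.42361496  7.32433029] 0.009677687579770033
```

View pics/w3.png

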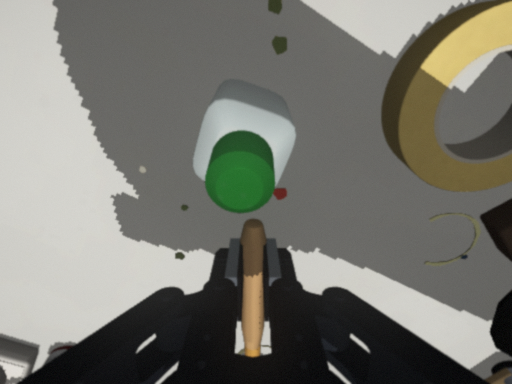

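```bash
python3 - <<'E'
from mv import *
p,r,s=cur()
r0=orient(29.35,10)
print(row(p+[0,0,.055],r))
k=np.array([.8716,.4902,0]);g=np.array([0.4677,-.0731,.007])-.020*k
tip=g+.17*k
tl=r.inv().apply(tip-p); print('tip in tool',tl*1000)
rn=R.from_euler('z',67.95,degrees=True)*r
tgt=s2w(-88,0,34)
pn=tgt-rn.apply(tl); print(pn,row(pn,rn,p+[0,0,.055],r))
E
```

```text
[-0.2707, -0.0005, 0.0484, 0.0, 0.0, 0.0]
tip in tool [ 25.96841924  -1.54286438 170.30405723]
[ 0.52501276 -0.08329444  0.05560773] [0.0694, -0.1946, 0.3295, -0.3716, -0.0006, 0.0664]
```

Call:
{"api": "play_rows", "payload": {
  "steps": [-0.13, 0, 0.024, 0, 0, 0, -0.27, 0, 0.048, 0, 0, 0, -0.27, 0, 0.048, 0, 0, 0, -0.2, -0.195, 0.378, -0.3716, 0, 0.066, -0.2, -0.195, 0.378, -0.3716, 0, 0.066, -0.2, -0.195, 0.378, -0.3716, 0, 0.066, -0.2, -0.195, 0.378, -0.3716, 0, 0.066, -0.2, -0.195, 0.378, -0.3716, 0, 0.066]
}}

```text
clock: 4.3
eef_pos: [0.5249, -0.0833, 0.0538]
eef_rot: [-0.0, 80.0, 65.3]
ft_force: [0.8, 1.0, 0.2]
grip_width: 0.01
```

```bash
python3 - <<'E'
from mv import *
p,r,s=cur()
print(p,s['eef_rot'],s['ft_force'],s['qd'].round(1))
E
python3 snap.py side s1; python3 snap.py top t1 135 140 180 110 4
```

```text
[ 0.5248988  -0.08328621  0.05384816] [-5.74852426e-03  7.99504496e+01  6.52555189e+01] [0.77960911 1.04518566 0.22867957] [ -5.8   8.4  15.6  -6.8 -21.8  92.6]
```

View pics/s1.png

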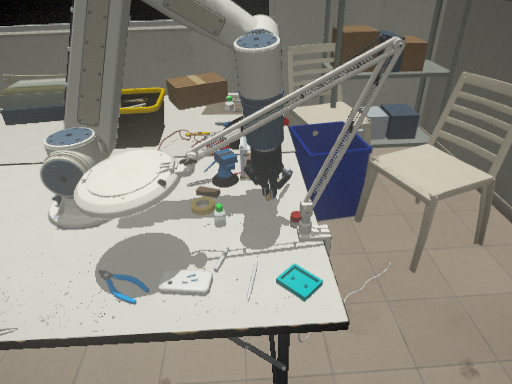

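View pics/t1.png

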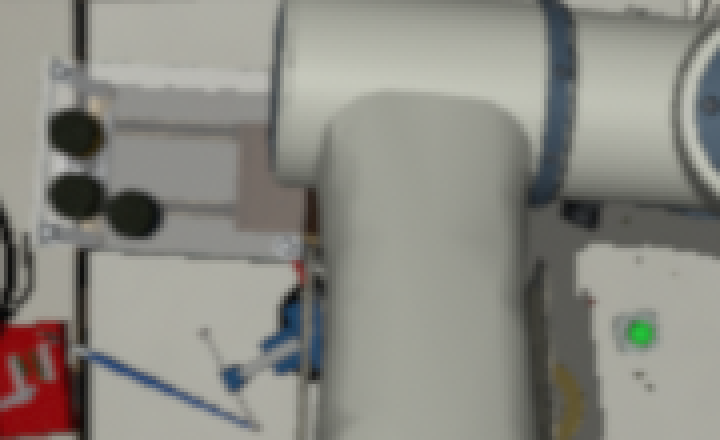

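```bash
python3 - <<'E'
from util import *
s=load('t1');cv2.imwrite('pics/t1f.png',s['color'][:,:,::-1])
s=load('s1');crop(s,200,120,130,100,6,'pics/s1c.png')
w=load('w3');W=w['world_to_cam'];print('cam pos at w3',-W[:3,:3].T@W[:3,3], 'look',-W[2,:3])
E
python3 snap.py wrist w4
python3 - <<'E'
from mv import *
p,r,s=cur()
print(p,s['eef_rot'],s['joint_positions'].round(1),s['qd'].round(1))
E
```

```text
cam pos at w3 [ 0.35198033 -0.13340639  0.12778108] look [ 0.42451048  0.23569532 -0.8742074 ]
[ 0.52490774 -0.08342124  0.05412379] [-0.12413141 79.95560825 64.57038444] [  1.3  18.6 -12.4 -11.  -55.  -20.6] [ 0.5 -1.1 -1.3  0.1  0.6 -2.7]
```

View pics/t1f.png

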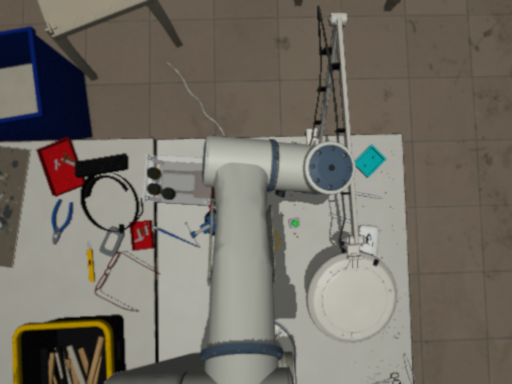

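View pics/s1c.png

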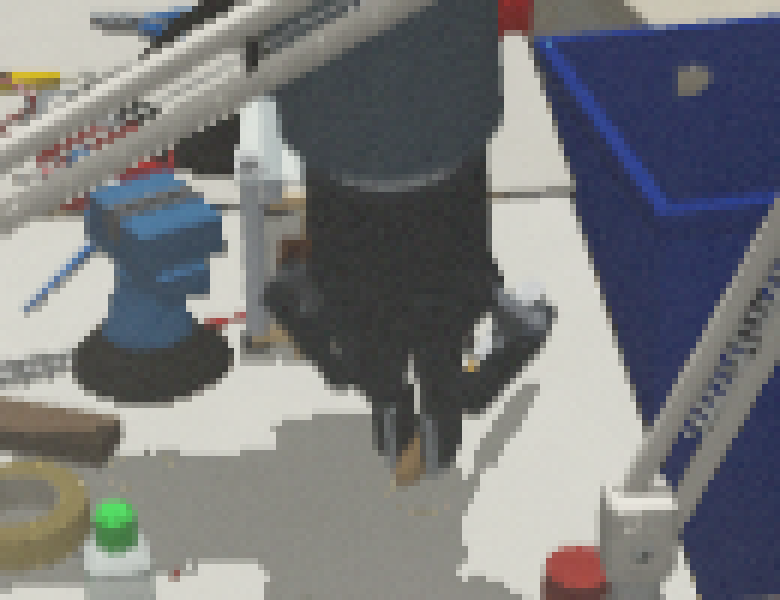

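View pics/w4.png

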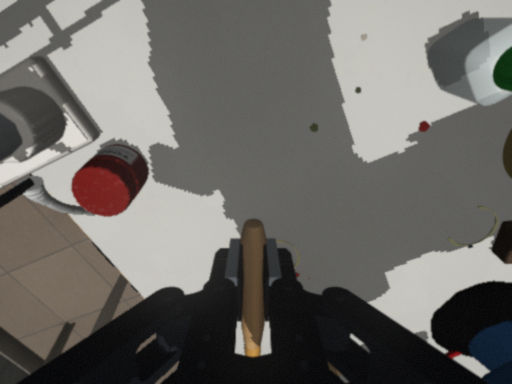

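```bash
python3 - <<'E'
from util import *
s=load('t1')
for uv in [(330,165),(345,165),(330,145),(300,165),(265,165),(215,160),(240,165),(330,185),(350,180),(240,250),(240,340)]:
    print(uv,depthpt(s,[uv]).round(3))
s=load('side0');W=s['world_to_cam'];print(-W[:3,:3].T@W[:3,3])
E
```

```text
(330, 165) [[ 0.498 -0.149  0.474]]
(345, 165) [[ 0.499 -0.177  0.467]]
(330, 145) [[ 0.534 -0.15   0.474]]
(300, 165) [[ 0.501 -0.098  0.462]]
(265, 165) [[ 0.501 -0.035  0.476]]
(215, 160) [[0.51  0.05  0.488]]
(240, 165) [[0.5   0.008 0.484]]
(330, 185) [[ 0.464 -0.149  0.465]]
(350, 180) [[ 0.472 -0.186  0.461]]
(240, 250) [[0.365 0.005 0.579]]
(240, 340) [[0.257 0.003 0.64 ]]
[ 0.45730805 -0.91489422  0.59977672]
```

```bash
cat >> mv.py <<'E'
TL=np.array([.0260,0,.1703])
def tippose(x,y,z,yaw,dt=0.,tilt=10.):
    """tool pose with knife tip at stand coords; yaw = stand-relative skew; dt = extra tip-up pitch"""
    o=orient(SY+yaw,tilt+dt)
    return s2w(x,y,z)-o.apply(TL),o
def tipnow():
    p,r,s=cur();t=p+r.apply(TL);k=r.apply([0,0,1]);k=k*np.sign(r.apply(TL)@k)
    return w2s(t).round(1),s
E
python3 - <<'E'
from mv import *
print(tipnow()[0])
for a in [(-92,5,20,28),(-78,5,-5,28)]:
    pn,o=tippose(*a);print(a,pn,row(pn,o))
E
```

```text
[-95.8 -94.2  32.2]
(-92, 5, 20, 28) [ 0.56810233 -0.07396277  0.04203272] [0.0832, -0.175, 0.1225, -0.2659, 0.0002, 0.0471]
(-78, 5, -5, 28) [ 0.56924947 -0.06000985  0.01703272] [0.2177, -0.1503, 0.1652, -0.2659, 0.0002, 0.0471]
```

Call:
{"api": "play_rows", "payload": {
  "steps": [0.083, -0.175, 0.1225, -0.266, 0, 0.047, 0.083, -0.175, 0.1225, -0.266, 0, 0.047, 0.083, -0.175, 0.1225, -0.266, 0, 0.047, 0.083, -0.175, 0.1225, -0.266, 0, 0.047, 0.083, -0.175, 0.1225, -0.266, 0, 0.047, 0.083, -0.175, 0.1225, -0.266, 0, 0.047, 0.083, -0.175, 0.1225, -0.266, 0, 0.047, 0.083, -0.175, 0.1225, -0.266, 0, 0.047]
}}

```text
clock: 5.12
eef_pos: [0.568, -0.0732, 0.0423]
eef_rot: [-0.2, 80.0, 113.4]
ft_force: [-0.9, 0.3, -0.8]
grip_width: 0.0099
```

```bash
python3 - <<'E'
from mv import *
t,s=tipnow();print(t,s['joint_positions'].round(1),s['qd'].round(1),s['ft_force'].round(1))
E
python3 snap.py side s2 200 110 130 100 6
```

```text
[-91.6   5.8  20.1] [  2.1  28.    0.6 -10.1 -66.5  25.9] [-0.4 -0.8 -1.2 -0.9  1.5 -8.3] [-0.9  0.3 -0.8]
```

View pics/s2.png

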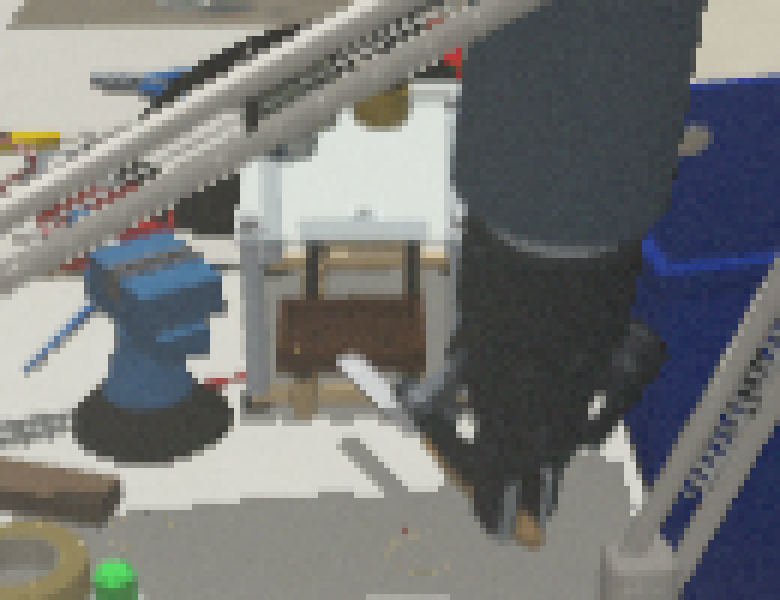

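```bash
python3 - <<'E'
from mv import *
from util import *
s=load('s2')
p,r,st=cur();t=p+r.apply(TL)
f=lambda P:((proj(s,P)-[200,110]+.5)*6-.5).round(0).tolist()
print('tip pred',f([t]))
print('plinth front',f([s2w(-71,40,0),s2w(-71,-40,0),s2w(-71,40,14),s2w(-71,-40,14)]),'rails front',f([s2w(-73,29,0),s2w(-73,-29,0)]))
# tip from image at z plane
c=lambda u,v:(200+(u+.5)/6-.5,110+(v+.5)/6-.5)
print('tip by plane',w2s(onplane(s,[c(345,356)],t[2])[0]))
print('plinth corners', [w2s(q) for q in onplane(s,[c(278,368),c(424,372)],.026)])
print('plinth rear top', [w2s(q) for q in onplane(s,[c(284,298),c(420,296)],.04)])
E
```

```text
tip pred [[344.0, 357.0]]
plinth front [[281.0, 372.0], [431.0, 371.0], [280.0, 349.0], [431.0, 348.0]] rails front [[302.0, 374.0], [410.0, 373.0]]
tip by plane [-90.01556287   4.96134587  20.23344172]
plinth corners [array([-6.62967075e+01,  4.20705867e+01,  2.13162821e-14]), array([-7.15620517e+01, -3.63209724e+01,  2.13162821e-14])]
plinth rear top [array([-11.86590284,  41.1044042 ,  14.        ]), array([-10.54021551, -34.36084596,  14.        ])]
```

```bash
python3 - <<'E'
from mv import *
for a in [(-86,4,-6,28),(-70,4,-6,28),(-52,4,-6,28)]:
    pn,o=tippose(*a);print(a,pn.round(3),row(pn,o))
E
```

```text
(-86, 4, -6, 28) [ 0.57  -0.068  0.016] [0.133, -0.0181, -0.0028, -0.0001, -0.0001, 0.0002]
(-70, 4, -6, 28) [ 0.571 -0.052  0.016] [0.1452, -0.0557, 0.0668, -0.0001, -0.0001, 0.0002]
(-52, 4, -6, 28) [ 0.572 -0.034  0.016] [0.159, -0.0979, 0.1451, -0.0001, -0.0001, 0.0002]
```

Call:
{"api": "play_rows", "payload": {
  "steps": [0.133, -0.018, -0.003, 0, 0, 0, 0.133, -0.018, -0.003, 0, 0, 0, 0.133, -0.018, -0.003, 0, 0, 0, 0.145, -0.056, 0.067, 0, 0, 0, 0.159, -0.098, 0.145, 0, 0, 0, 0.159, -0.098, 0.145, 0, 0, 0]
}}

```text
clock: 5.67
eef_pos: [0.5729, -0.0325, 0.0177]
eef_rot: [-1.0, 80.0, 112.5]
ft_force: [0.4, -0.1, -1.0]
grip_width: 0.0098
```

```bash
python3 snap.py side s3 200 110 130 100 6; python3 - <<'E'
from mv import *
t,s=tipnow();print(t,s['ft_force'].round(1),s['clock'],s['eef_rot'])
# arc
import math
P=-5
for d in (47,):
  for th in (0,10,20,30,40,50,60,70,78,84,90,97):
    a=math.radians(th)
    # underside point, tip centre 1.5 below along normal
    x=P-d*math.cos(a)-1.5*math.sin(a); z=d*math.sin(a)-1.5*math.cos(a)
    pn,o=tippose(x,4,z,28);print(th,round(x,1),round(z,1),row(pn,o)[:3])
E
```

```text
[-51.8   4.2  -4.5] [ 0.5  0.1 -0.8] 5.7167 [ -0.83258658  80.04608166 112.69537981]
0 -52.0 -1.5 [-0.0145, 0.003, 0.0011]
10 -51.5 6.7 [-0.0545, 0.0018, 0.0101]
20 -49.7 14.7 [-0.0923, -0.0027, 0.0251]
30 -46.5 22.2 [-0.127, -0.0104, 0.0456]
40 -42.0 29.1 [-0.1573, -0.0211, 0.071]
50 -36.4 35.0 [-0.1825, -0.0345, 0.1005]
60 -29.8 40.0 [-0.2016, -0.05, 0.1332]
70 -22.5 43.7 [-0.2142, -0.0674, 0.1681]
78 -16.2 45.7 [-0.2193, -0.0822, 0.197]
84 -11.4 46.6 [-0.2202, -0.0936, 0.2187]
90 -6.5 47.0 [-0.2185, -0.1052, 0.2404]
97 -0.8 46.8 [-0.2132, -0.1188, 0.2651]
```

View pics/s3.png

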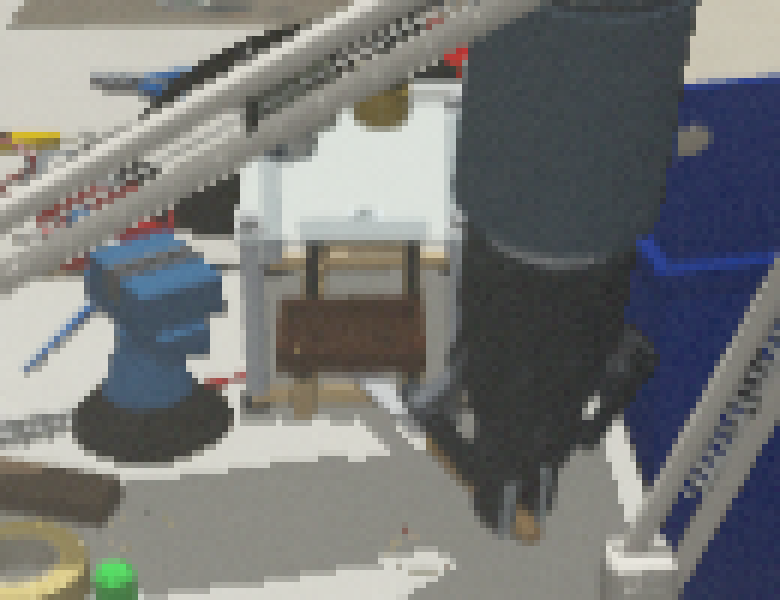

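Call:
{"api": "play_rows", "payload": {
  "steps": [-0.0145, 0.003, 0.001, 0, 0, 0, -0.0345, 0.0025, 0.006, 0, 0, 0, -0.0545, 0.002, 0.01, 0, 0, 0, -0.0734, 0, 0.018, 0, 0, 0, -0.0923, -0.003, 0.025, 0, 0, 0, -0.11, -0.0065, 0.035, 0, 0, 0, -0.127, -0.01, 0.0456, 0, 0, 0, -0.127, -0.01, 0.0456, 0, 0, 0]
}}

```text
clock: 6.38
eef_pos: [0.5728, -0.0293, 0.0439]
eef_rot: [-0.8, 80.0, 112.7]
ft_force: [-0.7, 0.8, -0.3]
grip_width: 0.0099
```

```bash
python3 snap.py side s4 200 110 130 100 6; python3 - <<'E'
from mv import *
t,s=tipnow();print(t,s['ft_force'].round(1),s['clock'],s['eef_rot'])
E
```

```text
[-47.6   4.8  21.3] [-1.3 -1.  -1.1] 6.4333 [ -0.6841331   80.0239316  112.88015947]
```

View pics/s4.png

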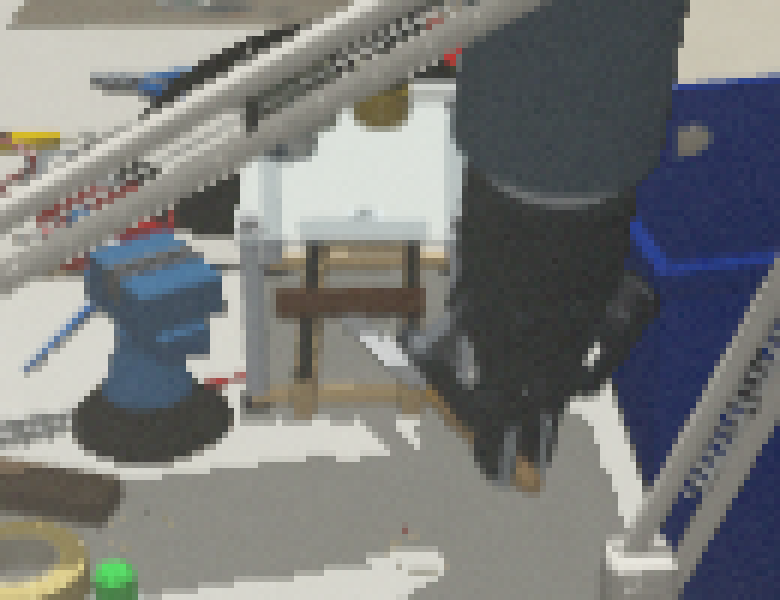

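Call:
{"api": "play_rows", "payload": {
  "steps": [-0.0155, -0.005, 0.0125, 0, 0, 0, -0.03, -0.0107, 0.0254, 0, 0, 0, -0.0435, -0.017, 0.04, 0, 0, 0, -0.0555, -0.024, 0.055, 0, 0, 0, -0.0655, -0.032, 0.071, 0, 0, 0, -0.0746, -0.0396, 0.0876, 0, 0, 0, -0.0746, -0.0396, 0.0876, 0, 0, 0]
}}

```text
clock: 7.02
eef_pos: [0.5741, -0.0122, 0.0613]
eef_rot: [-0.8, 80.0, 112.8]
ft_force: [-0.6, -0.3, -0.4]
grip_width: 0.0099
```

```bash
python3 snap.py side s5 200 110 130 100 6; python3 - <<'E'
from mv import *
t,s=tipnow();print(t,s['ft_force'].round(1),s['clock'],s['eef_rot'])
E
```

```text
[-30.6   5.   38.9] [ 0.2 -0.7 -1. ] 7.0667 [ -0.62690942  80.01188053 112.95665259]
```

View pics/s5.png

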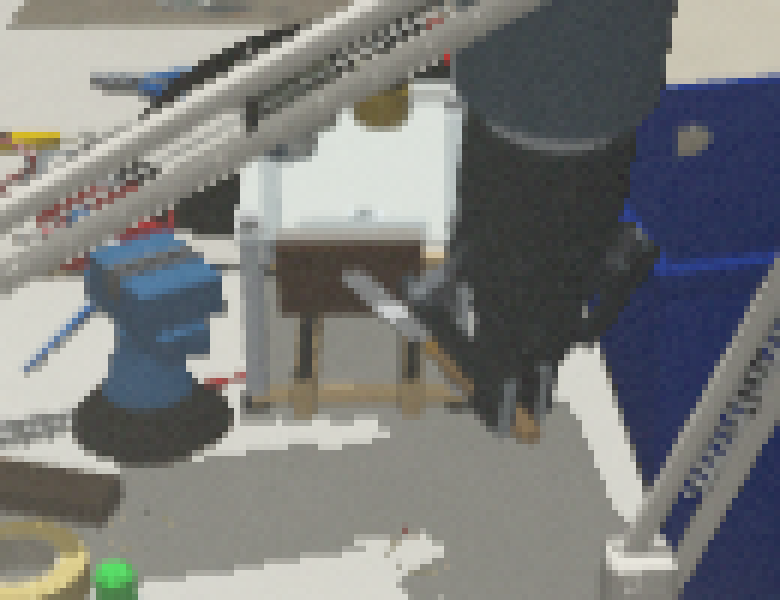

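```bash
python3 - <<'E'
from mv import *
from util import *
s=load('s5')
c=lambda u,v:(200+(u+.5)/6-.5,110+(v+.5)/6-.5)
print('bottom edge at z=0', [w2s(q).round(1) for q in onplane(s,[c(282,315),c(400,318)],.026)])
f=lambda P:((proj(s,P)-[200,110]+.5)*6-.5).round(0).tolist()
print(f([s2w(-3,40,0),s2w(-3,-40,0),s2w(-7,40,0),s2w(-12,40,0)]))
uu,vv=np.meshgrid(np.arange(248,268),np.arange(148,165))
P=depthpt(s,np.c_[uu.ravel(),vv.ravel()]).reshape(17,20,3)
for v in range(17): print(148+v,[ (w2s(P[v,u]).round(0)).astype(int).tolist() for u in (2,16)])
E
```

```text
bottom edge at z=0 [array([-5.5, 43.1,  0. ]), array([-10. , -23.1,   0. ])]
[[288.0, 313.0], [430.0, 312.0], [287.0, 316.0], [287.0, 320.0]]
148 [[-61, 27, 79], [-56, -17, 76]]
149 [[-67, 26, 78], [-64, -17, 77]]
150 [[-66, 27, 74], [-67, -17, 74]]
151 [[-40, 28, 58], [-39, -17, 57]]
152 [[-38, 28, 54], [-35, -17, 52]]
153 [[-35, 29, 49], [-33, -16, 47]]
154 [[-35, 29, 45], [-32, -16, 43]]
155 [[-26, 29, 37], [-33, -16, 40]]
156 [[-25, 30, 33], [-25, -16, 32]]
157 [[-26, 30, 29], [-26, -16, 29]]
158 [[-21, 30, 23], [-22, -16, 24]]
159 [[-21, 30, 19], [-63, -17, 41]]
160 [[-20, 30, 15], [-67, -17, 40]]
161 [[-13, 31, 8], [-70, -17, 38]]
162 [[-11, 31, 3], [-80, -17, 39]]
163 [[-6, 32, -4], [-81, -17, 36]]
164 [[-16, 31, -2], [36, -15, -30]]
```

Call:
{"api": "play_rows", "payload": {
  "steps": [-0.0035, -0.0042, 0.0086, 0, 0, 0, -0.0065, -0.0085, 0.0172, 0, 0, 0, -0.0095, -0.013, 0.026, 0, 0, 0, -0.0126, -0.0174, 0.035, 0, 0, 0, -0.0142, -0.0212, 0.042, 0, 0, 0, -0.0155, -0.025, 0.049, 0, 0, 0, -0.0155, -0.025, 0.049, 0, 0, 0]
}}

```text
clock: 7.65
eef_pos: [0.5747, -0.0023, 0.0655]
eef_rot: [-0.5, 80.0, 113.1]
ft_force: [0.1, -0.7, -0.2]
grip_width: 0.0099
```

```bash
python3 snap.py side s6 200 110 130 100 6; cat > face.py <<'E'
import sys
from mv import *
from util import *
s=load(sys.argv[1])
v0,v1=int(sys.argv[2]),int(sys.argv[3])
for v in range(v0,v1): print(v,[ w2s(depthpt(s,[(u,v)])[0]).round(0).astype(int).tolist() for u in map(int,sys.argv[4:])])
E
python3 face.py s6 148 165 250 254 264;  python3 - <<'E'
from mv import *
t,s=tipnow();print(t,s['ft_force'].round(1),s['clock'],s['eef_rot'])
E
```

```text
148 [[-60, 27, 78], [-56, 14, 76], [-1091, -34, 574]]
149 [[-65, 26, 77], [-66, 14, 78], [-64, -17, 77]]
150 [[-67, 26, 75], [-67, 14, 75], [-67, -17, 74]]
151 [[-19, 29, 48], [-24, 16, 50], [-21, -16, 49]]
152 [[-19, 30, 44], [-21, 16, 45], [-17, -16, 43]]
153 [[-20, 30, 41], [-17, 17, 40], [-18, -16, 40]]
154 [[-23, 30, 39], [-18, 17, 36], [-20, -16, 37]]
155 [[-19, 30, 33], [-20, 17, 34], [-18, -16, 33]]
156 [[-15, 30, 28], [-15, 17, 27], [-45, -16, 42]]
157 [[-15, 30, 24], [-12, 17, 22], [-54, -17, 44]]
158 [[-14, 31, 20], [-14, 17, 20], [-62, -17, 44]]
159 [[-15, 31, 17], [-14, 17, 16], [-67, -17, 43]]
160 [[-9, 31, 10], [-10, 18, 10], [-77, -17, 45]]
161 [[-12, 31, 7], [-12, 18, 7], [-9, -16, 6]]
162 [[-9, 31, 2], [-9, 18, 2], [51, -15, -30]]
163 [[-10, 31, -1], [43, 21, -30], [42, -15, -29]]
164 [[-17, 31, -1], [32, 20, -28], [31, -15, -28]]
[-20.5   5.   43.4] [ 0.4 -0.  -0.6] 7.7 [ -0.43150805  80.00382919 113.12716795]
```

View pics/s6.png

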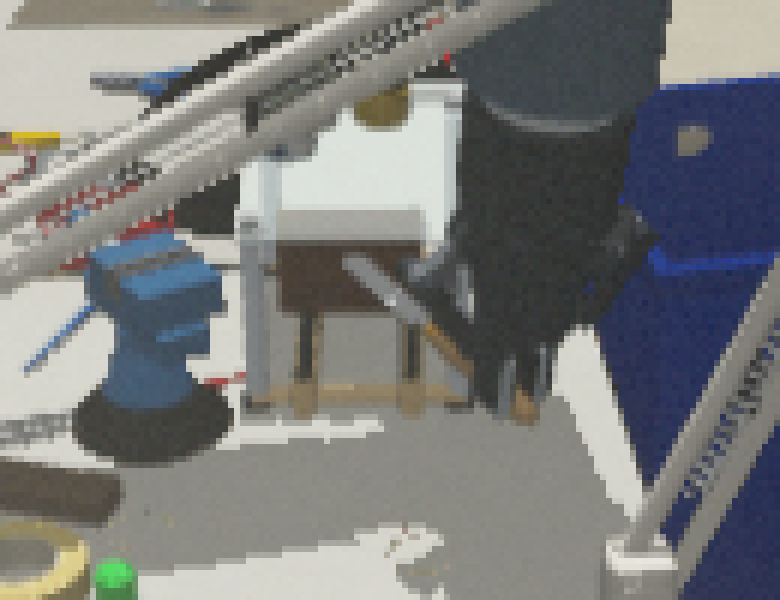

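Call:
{"api": "play_rows", "payload": {
  "steps": [0.001, -0.003, 0.0055, 0, 0, 0, 0.002, -0.006, 0.011, 0, 0, 0, 0.003, -0.009, 0.0165, 0, 0, 0, 0.004, -0.012, 0.022, 0, 0, 0, 0.005, -0.015, 0.0275, 0, 0, 0, 0.006, -0.018, 0.033, 0, 0, 0, 0.007, -0.021, 0.0385, 0, 0, 0]
}}

```text
clock: 8.28
eef_pos: [0.5754, 0.0064, 0.0654]
eef_rot: [-0.4, 80.0, 113.1]
ft_force: [-0.4, 0.0, -0.2]
grip_width: 0.01
```

```bash
python3 snap.py side s7 200 110 130 100 6; 
python3 face.py s7 148 165 250 254 264;  python3 - <<'E'
from mv import *
t,s=tipnow();print(t,s['ft_force'].round(1),s['clock'],s['eef_rot'])
E
```

```text
148 [[-58, 27, 77], [-55, 14, 76], [-55, -17, 76]]
149 [[-64, 27, 77], [-64, 14, 77], [-66, -17, 77]]
150 [[-70, 26, 76], [-68, 14, 75], [-66, -17, 74]]
151 [[-18, 29, 48], [-12, 17, 44], [-12, -16, 44]]
152 [[-12, 30, 41], [-12, 17, 41], [-12, -16, 41]]
153 [[-17, 30, 39], [-11, 17, 37], [-1091, -34, 574]]
154 [[-7, 30, 31], [-10, 17, 32], [-9, -16, 32]]
155 [[-11, 30, 29], [-11, 17, 29], [-39, -16, 43]]
156 [[-11, 31, 25], [-10, 17, 25], [-47, -17, 44]]
157 [[-14, 30, 23], [-11, 17, 22], [-52, -17, 43]]
158 [[-13, 31, 19], [-10, 17, 18], [-59, -17, 42]]
159 [[-10, 31, 14], [-8, 18, 13], [-67, -17, 43]]
160 [[-11, 31, 11], [-11, 18, 11], [-15, -16, 13]]
161 [[-9, 31, 6], [-13, 18, 8], [-10, -16, 6]]
162 [[0, 32, -3], [47, 21, -28], [49, -15, -29]]
163 [[-9, 31, -1], [41, 20, -28], [39, -15, -28]]
164 [[-15, 31, -2], [34, 20, -29], [36, -15, -30]]
[-11.4   5.   43.3] [0.2 0.6 0.1] 8.3333 [ -0.41016691  79.99648732 113.14749779]
```

View pics/s7.png

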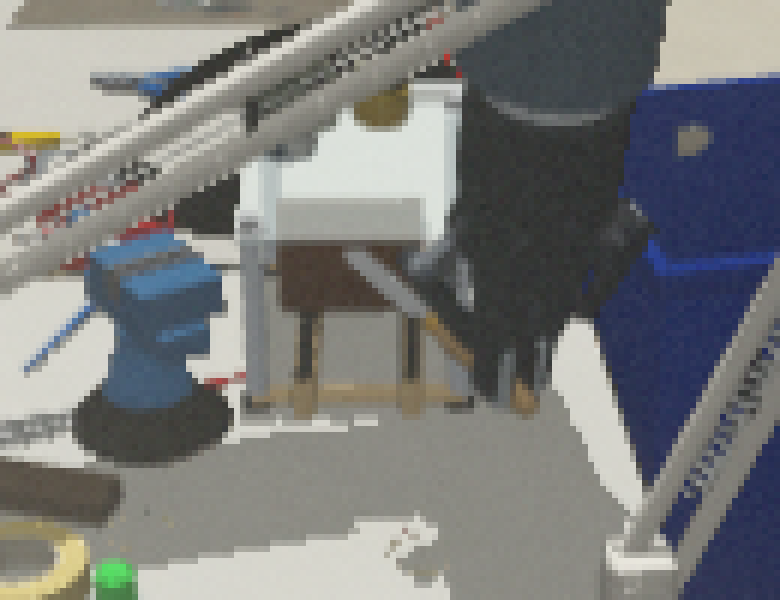

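Call:
{"api": "play_rows", "payload": {
  "steps": [0.001, -0.003, 0.0055, 0, 0, 0, 0.002, -0.006, 0.011, 0, 0, 0, 0.003, -0.009, 0.0165, 0, 0, 0, 0.004, -0.012, 0.022, 0, 0, 0, 0.005, -0.015, 0.0275, 0, 0, 0, 0.006, -0.018, 0.033, 0, 0, 0]
}}

```text
clock: 8.83
eef_pos: [0.576, 0.014, 0.0653]
eef_rot: [-0.4, 80.0, 113.1]
ft_force: [0.6, -0.3, -0.9]
grip_width: 0.0096
```

```bash
python3 snap.py side s8 200 110 130 100 6; 
python3 face.py s8 150 165 250 254 ;  python3 - <<'E'
from mv import *
t,s=tipnow();print(t,s['ft_force'].round(1),s['clock'],s['eef_rot'])
E
```

```text
150 [[-66, 27, 74], [-68, 14, 75]]
151 [[-3, 30, 40], [-4, 17, 40]]
152 [[-7, 30, 38], [-3, 17, 36]]
153 [[-6, 30, 34], [-6, 17, 34]]
154 [[-1, 31, 28], [-5, 17, 30]]
155 [[-8, 31, 28], [-7, 17, 27]]
156 [[-4, 31, 22], [-10, 17, 25]]
157 [[-8, 31, 20], [-10, 17, 21]]
158 [[-9, 31, 17], [-10, 17, 17]]
159 [[-8, 31, 13], [-7, 18, 12]]
160 [[-10, 31, 10], [-6, 18, 8]]
161 [[-8, 31, 6], [-9, 18, 6]]
162 [[-4, 32, -1], [50, 21, -29]]
163 [[-10, 31, -1], [42, 20, -29]]
164 [[-11, 31, -4], [34, 20, -29]]
[-3.8  5.  43.3] [ 0.6 -0.3 -1.2] 8.8833 [ -0.41044644  79.99572992 113.14589833]
```

View pics/s8.png

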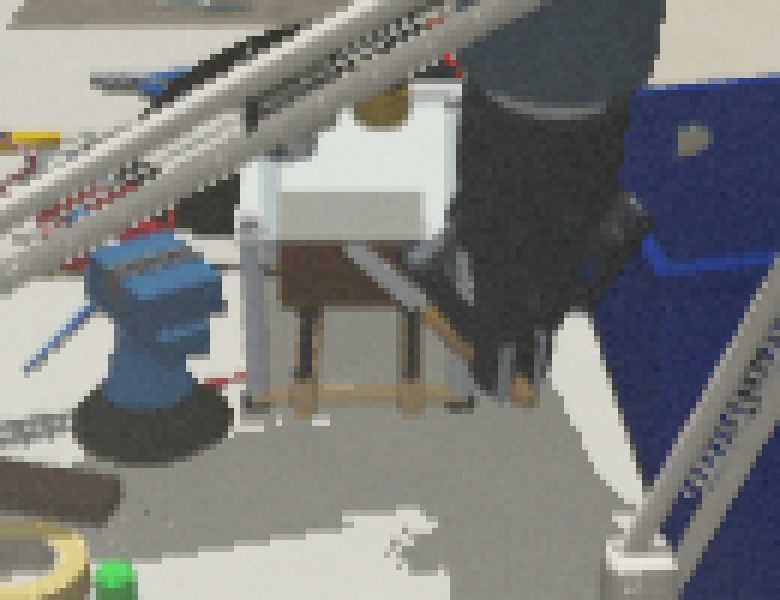

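Call:
{"api": "play_rows", "payload": {
  "steps": [0.001, -0.003, 0.0055, 0, 0, 0, 0.002, -0.006, 0.011, 0, 0, 0, 0.003, -0.009, 0.0165, 0, 0, 0, 0.004, -0.012, 0.022, 0, 0, 0, 0.005, -0.015, 0.0275, 0, 0, 0]
}}

```text
clock: 9.3
eef_pos: [0.5765, 0.0203, 0.0653]
eef_rot: [-0.4, 80.0, 113.1]
ft_force: [0.4, 0.0, -1.0]
grip_width: 0.0099
```

```bash
python3 snap.py side s9 200 110 130 100 6; 
python3 face.py s9 150 165 250 254 ;  python3 - <<'E'
from mv import *
t,s=tipnow();print(t,s['ft_force'].round(1),s['clock'],s['eef_rot'])
E
```

```text
150 [[-67, 26, 75], [-69, 14, 76]]
151 [[54, 34, 12], [51, 20, 13]]
152 [[44, 33, 13], [44, 19, 13]]
153 [[42, 33, 10], [37, 19, 13]]
154 [[29, 33, 13], [27, 19, 14]]
155 [[21, 32, 13], [27, 19, 10]]
156 [[14, 32, 13], [17, 19, 11]]
157 [[12, 32, 10], [7, 18, 13]]
158 [[8, 32, 8], [10, 18, 7]]
159 [[11, 32, 3], [7, 18, 5]]
160 [[6, 32, 2], [13, 19, -2]]
161 [[-2, 32, 2], [61, 21, -31]]
162 [[-6, 32, 0], [53, 21, -31]]
163 [[-7, 32, -3], [43, 21, -30]]
164 [[-21, 31, 1], [33, 20, -28]]
[ 2.5  5.  43.2] [-0.3  0.4  0. ] 9.35 [ -0.39833592  79.99540574 113.15444751]
```

View pics/s9.png

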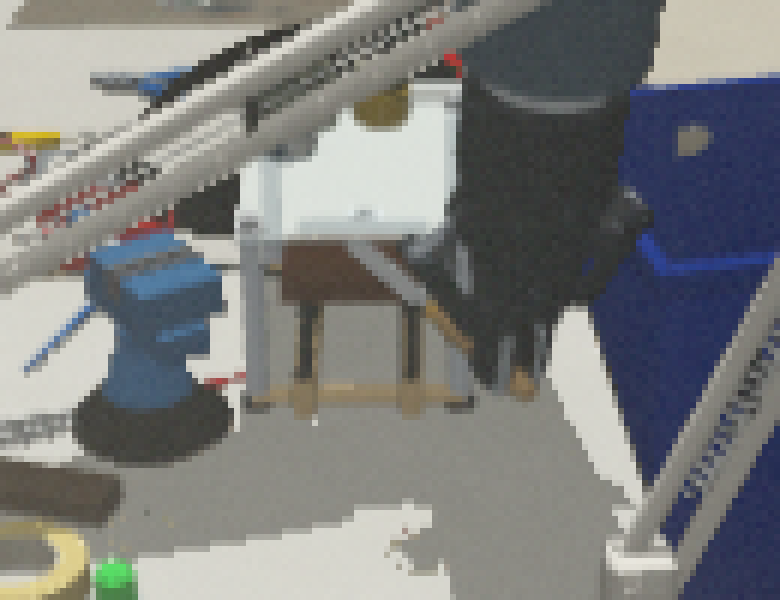

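```bash
python3 - <<'E'
from mv import *
from util import *
s=load('s9')
c=lambda u,v:(200+(u+.5)/6-.5,110+(v+.5)/6-.5)
print([w2s(q).round(1) for q in onplane(s,[c(284,300),c(282,278),c(281,241)],.026)],[w2s(q).round(1) for q in onplane(s,[c(283,280),c(281,242),c(420,240)],.040)])
for a in [(-17,4,43,28),(-17,2,9.5,15),(2,2,9.5,15)]:
    pn,o=tippose(*a);print(a,pn.round(3),row(pn,o))
E
```

```text
[array([12.7, 42.9,  0. ]), array([40.2, 45.4,  0. ]), array([89. , 48.6,  0. ])] [array([10.1, 42.8, 14. ]), array([58.8, 46.5, 14. ]), array([ 60.1, -34.5,  14. ])]
(-17, 4, 43, 28) [0.575 0.001 0.065] [-0.0143, 0.0454, -0.0872, 0.0014, 0.0, 0.0001]
(-17, 2, 9.5, 15) [ 0.54  -0.011  0.032] [0.1536, 0.2304, -0.0984, 0.0725, 0.0001, -0.0124]
(2, 2, 9.5, 15) [0.541 0.008 0.032] [0.1682, 0.1854, -0.016, 0.0725, 0.0001, -0.0124]
```

```bash
python3 - <<'E'
from mv import *
for a in [(-17,4,43,28),(-17,6,9.5,15)]:
    pn,o=tippose(*a);print(a,pn.round(3),row(pn,o))
E
```

```text
(-17, 4, 43, 28) [0.575 0.001 0.065] [-0.0143, 0.0454, -0.0872, 0.0014, 0.0, 0.0001]
(-17, 6, 9.5, 15) [ 0.536 -0.01   0.032] [0.1552, 0.248, -0.0891, 0.0725, 0.0001, -0.0124]
```

Call:
{"api": "play_rows", "payload": {
  "steps": [-0.014, 0.045, -0.087, 0, 0, 0, -0.014, 0.045, -0.087, 0, 0, 0, 0.07, 0.147, -0.088, 0.036, 0, -0.006, 0.155, 0.248, -0.089, 0.0725, 0, -0.0124, 0.155, 0.248, -0.089, 0.0725, 0, -0.0124, 0.155, 0.248, -0.089, 0.0725, 0, -0.0124, 0.155, 0.248, -0.089, 0.0725, 0, -0.0124]
}}

```text
clock: 9.93
eef_pos: [0.5366, -0.0108, 0.0322]
eef_rot: [-0.4, 80.0, 100.0]
ft_force: [0.8, -0.3, 1.1]
grip_width: 0.0096
```

```bash
python3 snap.py side s10 200 110 130 100 6; 
python3 - <<'E'
from mv import *
t,s=tipnow();print(t,s['ft_force'].round(1),s['clock'],s['eef_rot'])
pn,o=tippose(3,6,9.5,15);print(row(pn,o))
pn,o=tippose(13,6,9.5,15);print(row(pn,o))
E
```

```text
[-17.2   4.9  10.3] [-0.1 -0.4 -0.5] 9.9833 [-0.68281366 80.02338926 99.69111261]
[0.0215, -0.0199, 0.0966, 0.0005, -0.0001, 0.0006]
[0.0299, -0.0329, 0.1441, 0.0005, -0.0001, 0.0006]
```

View pics/s10.png

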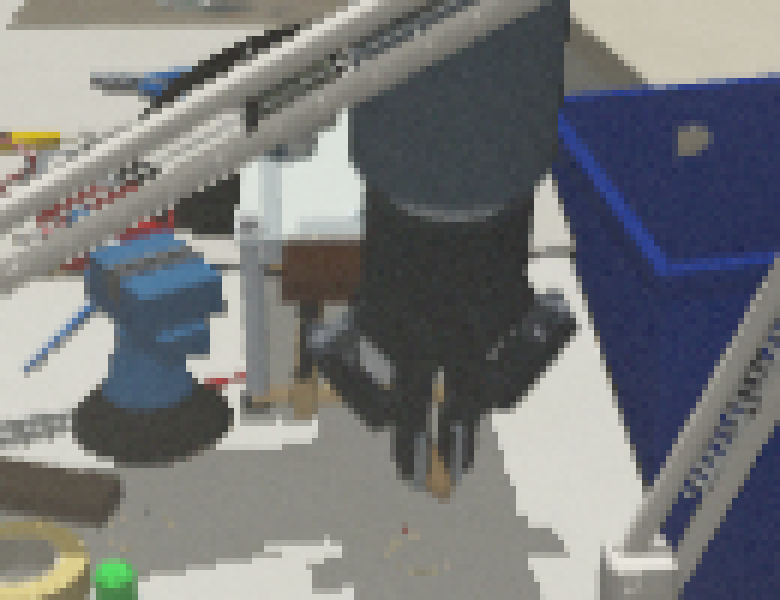

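Call:
{"api": "play_rows", "payload": {
  "steps": [0.0107, -0.01, 0.048, 0, 0, 0, 0.0215, -0.02, 0.0966, 0, 0, 0, 0.0235, -0.023, 0.108, 0, 0, 0, 0.0255, -0.026, 0.1195, 0, 0, 0, 0.028, -0.0295, 0.132, 0, 0, 0, 0.03, -0.033, 0.144, 0, 0, 0, 0.03, -0.033, 0.144, 0, 0, 0]
}}

```text
clock: 10.57
eef_pos: [0.5372, 0.0198, 0.0307]
eef_rot: [-0.0, 80.0, 100.3]
ft_force: [-0.9, -0.2, -0.9]
grip_width: 0.0096
```

```bash
python3 snap.py side s11 200 110 130 100 6; 
python3 - <<'E'
from mv import *
t,s=tipnow();print(t,s['ft_force'].round(1),s['clock'],s['eef_rot'])
E
python3 face.py s11 150 162 250 254 258
```

```text
[13.   7.2  8.7] [-0.3  0.5 -0.7] 10.6167 [-2.01765325e-02  7.99929676e+01  1.00295869e+02]
150 [[-66, 27, 74], [-65, 14, 74], [-67, 2, 75]]
151 [[52, 34, 13], [54, 20, 12], [53, 6, 13]]
152 [[43, 33, 14], [43, 19, 14], [44, 6, 13]]
153 [[38, 33, 12], [35, 19, 14], [36, 5, 13]]
154 [[30, 33, 12], [29, 19, 13], [-179, -2, 117]]
155 [[20, 32, 14], [23, 19, 12], [-178, -2, 113]]
156 [[14, 32, 13], [17, 19, 11], [-176, -2, 109]]
157 [[11, 32, 10], [16, 19, 8], [-174, -2, 105]]
158 [[15, 32, 5], [11, 18, 7], [-182, -2, 106]]
159 [[12, 32, 2], [13, 19, 2], [-186, -2, 105]]
160 [[-176, 21, 97], [-183, 9, 100], [-184, -2, 101]]
161 [[-180, 21, 96], [-186, 9, 99], [-187, -2, 99]]
```

View pics/s11.png

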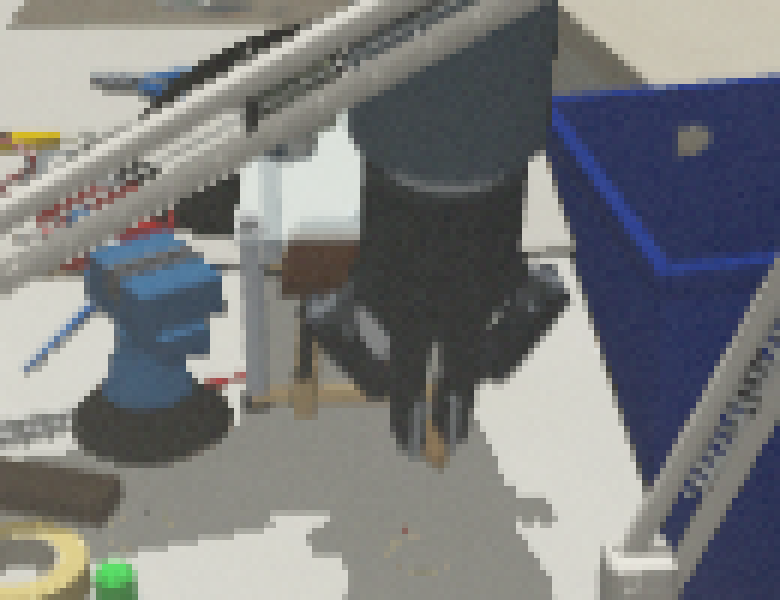

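Call:
{"api": "play_rows", "payload": {
  "steps": [0.0004, -0.0006, 0.0024, 0, 0, 0, 0.0008, -0.0013, 0.0047, 0, 0, 0, 0.0013, -0.002, 0.0071, 0, 0, 0]
}}

```text
clock: 10.87
eef_pos: [0.5372, 0.0207, 0.0307]
eef_rot: [0.0, 80.0, 100.3]
ft_force: [-0.7, 0.2, 0.7]
grip_width: 0.0098
```

Call:
{"api": "play_rows", "payload": {
  "steps": [0.0004, -0.0006, 0.0024, 0, 0, 0, 0.0008, -0.0013, 0.0047, 0, 0, 0, 0.0013, -0.002, 0.0071, 0, 0, 0]
}}

```text
clock: 11.12
eef_pos: [0.5374, 0.0223, 0.0307]
eef_rot: [0.0, 80.0, 100.3]
ft_force: [-0.4, -0.0, -0.4]
grip_width: 0.0102
```

Call:
{"api": "play_rows", "payload": {
  "steps": [0.0004, -0.0006, 0.0024, 0, 0, 0, 0.0008, -0.0013, 0.0047, 0, 0, 0, 0.0013, -0.002, 0.0071, 0, 0, 0]
}}

```text
clock: 11.37
eef_pos: [0.5375, 0.0239, 0.0307]
eef_rot: [0.0, 80.0, 100.3]
ft_force: [0.2, -0.2, -0.5]
grip_width: 0.01
```

Call:
{"api": "play_rows", "payload": {
  "steps": [0.0004, -0.0006, 0.0024, 0, 0, 0, 0.0008, -0.0013, 0.0047, 0, 0, 0, 0.0013, -0.002, 0.0071, 0, 0, 0]
}}

```text
clock: 11.62
eef_pos: [0.5377, 0.0254, 0.0307]
eef_rot: [-0.0, 80.0, 100.3]
ft_force: [0.2, 0.2, 0.3]
grip_width: 0.0098
```

Call:
{"api": "play_rows", "payload": {
  "steps": [0.0004, -0.0006, 0.0024, 0, 0, 0, 0.0008, -0.0013, 0.0047, 0, 0, 0, 0.0013, -0.002, 0.0071, 0, 0, 0]
}}

```text
clock: 11.87
eef_pos: [0.5378, 0.0269, 0.0307]
eef_rot: [0.0, 80.0, 100.3]
ft_force: [0.1, -0.8, -1.1]
grip_width: 0.01
```

Call:
{"api": "play_rows", "payload": {
  "steps": [0.0004, -0.0006, 0.0024, 0, 0, 0, 0.0008, -0.0013, 0.0047, 0, 0, 0, 0.0013, -0.002, 0.0071, 0, 0, 0]
}}

```text
clock: 12.12
eef_pos: [0.5384, 0.0277, 0.0308]
eef_rot: [-0.2, 80.1, 100.1]
ft_force: [1.1, -4.9, -0.4]
grip_width: 0.0099
```

```bash
python3 snap.py side s12 200 110 130 100 6; python3 snap.py top t12 135 140 180 110 4
python3 - <<'E'
from mv import *
t,s=tipnow();print(t,s['ft_force'].round(1),s['clock'],s['eef_rot'])
E
python3 face.py s12 150 162 249 252 255
```

```text
[21.3  6.6  8.7] [ 2.  -4.5  0.1] 12.2167 [ -0.22629579  80.05067865 100.07178379]
150 [[-70, 29, 77], [-68, 20, 75], [-68, 11, 75]]
151 [[54, 37, 12], [51, 27, 14], [52, 16, 13]]
152 [[44, 37, 13], [46, 26, 12], [47, 16, 11]]
153 [[37, 36, 13], [37, 26, 13], [36, 16, 13]]
154 [[34, 36, 10], [32, 26, 11], [27, 15, 14]]
155 [[25, 36, 11], [21, 25, 13], [26, 15, 10]]
156 [[24, 36, 8], [24, 26, 8], [22, 15, 9]]
157 [[25, 36, 3], [23, 26, 4], [21, 15, 6]]
158 [[27, 36, -1], [-169, 16, 99], [-173, 7, 101]]
159 [[73, 39, -29], [-174, 15, 99], [-178, 7, 101]]
160 [[65, 39, -29], [-178, 15, 98], [-179, 7, 98]]
161 [[61, 39, -31], [-177, 15, 94], [-179, 7, 95]]
```

View pics/s12.png

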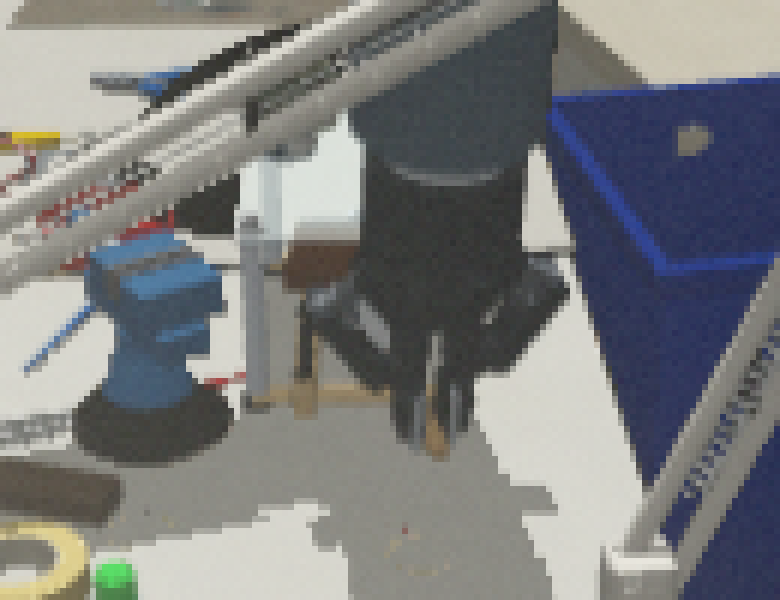

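View pics/t12.png

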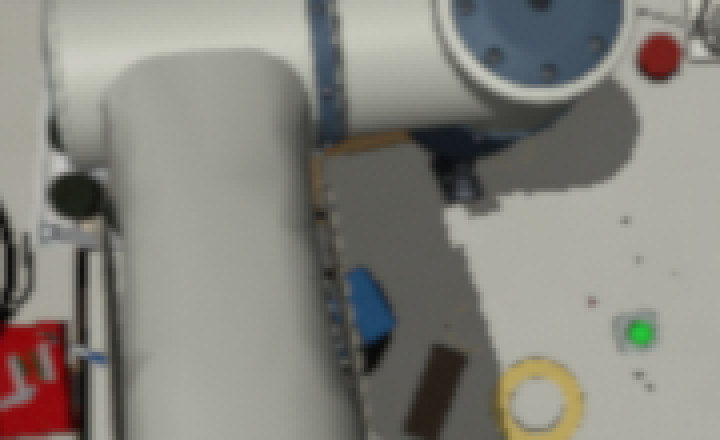

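Call:
{"api": "play_rows", "payload": {
  "steps": [-0.004, 0.0065, -0.024, 0, 0, 0, -0.03, 0.047, -0.17, 0, 0, 0, -0.081, 0.126, -0.461, 0, 0, 0, -0.081, 0.126, -0.461, 0, 0, 0, -0.081, 0.126, -0.461, 0, 0, 0, -0.081, 0.126, -0.461, 0, 0, 0]
}}

```text
clock: 12.72
eef_pos: [0.5294, -0.069, 0.0303]
eef_rot: [0.2, 79.9, 100.3]
ft_force: [0.3, 0.6, -2.0]
grip_width: 0.0097
```

```bash

python3 - <<'E'
from mv import *
t,s=tipnow();print(t,s['ft_force'].round(1),s['clock'],s['eef_rot'])
p,r,_=cur();print(p)
ro=R.from_euler('xyz',[-0.55,79.87,28.6],degrees=True)
print(row(np.array([.4473,-.0821,.0576]),ro))
E
```

```text
[-75.8   7.2   8.5] [ 0.3  0.6 -2. ] 12.7167 [  0.17039844  79.92852122 100.32638656]
[ 0.52944544 -0.06899218  0.03032312]
[-0.1327, 0.4159, 0.0316, 0.3883, -0.0, -0.0698]
```

Call:
{"api": "play_rows", "payload": {
  "steps": [-0.07, 0.03, 0, 0.39, 0, -0.07, -0.13, 0.03, 0.02, 0.39, 0, -0.07, -0.13, 0.03, 0.02, 0.39, 0, -0.07, -0.13, 0.03, 0.02, 0.39, 0, -0.07, -0.13, 0.03, 0.02, 0.39, 0, -0.07, -0.13, 0.03, 0.02, 0.39, 0, -0.07, -0.13, 0.03, 0.02, 0.39, 0, -0.07, -0.13, 0.03, 0.02, 0.39, 0, -0.07]
}}

```text
clock: 13.38
eef_pos: [0.5239, -0.0687, 0.0569]
eef_rot: [-0.5, 79.9, 42.2]
ft_force: [0.5, -0.1, -0.6]
grip_width: 0.0103
```

```bash

python3 - <<'E'
from mv import *
t,s=tipnow();print(t,s['ft_force'].round(1),s['clock'],s['eef_rot'])
p,r,_=cur();print(p)
ro=R.from_euler('xyz',[-0.55,79.87,28.6],degrees=True)
print(row(np.array([.4473,-.0821,.0576]),ro))
E
```

```text
[-115.7 -148.    35.3] [ 0.5 -0.1 -0.6] 13.3833 [-0.50754229 79.8635393  42.19991576]
[ 0.5239113  -0.06873908  0.0569073 ]
[-0.0612, 0.2107, -0.3211, 0.0741, 0.0002, -0.0133]
```

Call:
{"api": "play_rows", "payload": {
  "steps": [-0.061, 0.21, -0.321, 0.074, 0, -0.0133, -0.061, 0.21, -0.321, 0.074, 0, -0.0133, -0.061, 0.21, -0.321, 0.074, 0, -0.0133, -0.061, 0.21, -0.321, 0.074, 0, -0.0133, -0.061, 0.21, -0.321, 0.074, 0, -0.0133]
}}

```text
clock: 13.8
eef_pos: [0.4484, -0.083, 0.0582]
eef_rot: [-1.1, 79.8, 28.5]
ft_force: [0.6, 0.3, -0.4]
grip_width: 0.0097
```

```bash

python3 - <<'E'
from mv import *
t,s=tipnow();print(t,s['ft_force'].round(1),s['clock'],s['eef_rot'])
p,r,_=cur();print(p)
ro=R.from_euler('xyz',[-0.55,79.87,28.6],degrees=True)
print(row(np.array([.4473,-.0821,.004]),ro))
E
python3 snap.py side s13 200 110 130 100 6
```

```text
[-165.8  -99.6   36.9] [ 0.6  0.3 -0.4] 13.8 [-1.11070943 79.77938043 28.49750036]
[ 0.44839073 -0.08299873  0.05823706]
[0.2664, 0.0075, -0.0506, 0.0026, 0.0005, 0.0001]
```

View pics/s13.png

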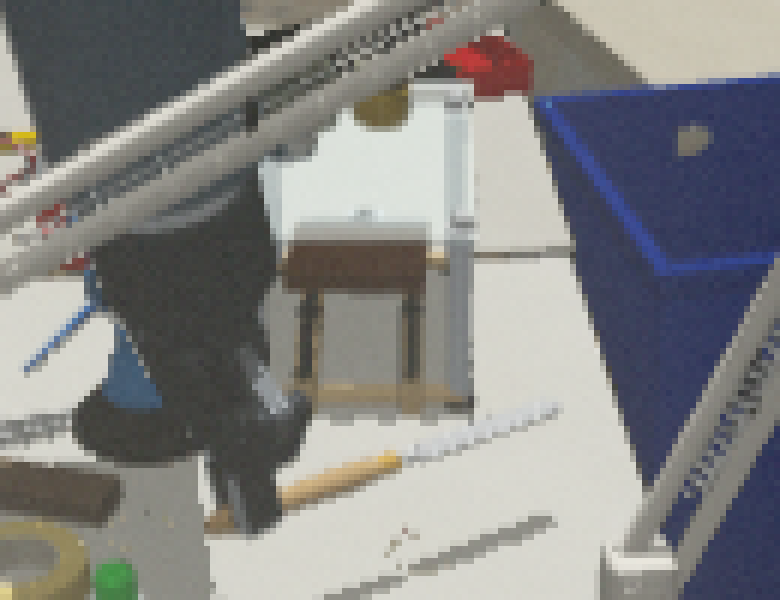

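```bash
python3 - <<'E'
from util import *
s=load('s13');crop(s,240,145,36,18,20,'pics/s13z.png')
E
python3 face.py s13 151 162 250 257 264 269
```

```text
151 [[51, 34, 14], [54, 9, 12], [54, -15, 12], [50, -32, 14]]
152 [[46, 33, 12], [44, 9, 13], [45, -15, 12], [49, -32, 10]]
153 [[34, 33, 14], [40, 9, 11], [35, -15, 13], [37, -32, 12]]
154 [[29, 33, 13], [32, 9, 11], [31, -15, 11], [26, -32, 14]]
155 [[22, 32, 13], [20, 8, 13], [22, -15, 12], [20, -32, 13]]
156 [[20, 32, 10], [24, 9, 8], [22, -15, 8], [19, -32, 10]]
157 [[22, 33, 5], [24, 9, 4], [23, -15, 4], [23, -32, 4]]
158 [[19, 33, 3], [21, 9, 1], [23, -15, 0], [20, -32, 2]]
159 [[27, 33, -5], [67, 11, -26], [71, -14, -28], [19, -32, -2]]
160 [[8, 32, 1], [62, 10, -27], [64, -14, -29], [18, -32, -5]]
161 [[-6, 31, 4], [56, 10, -28], [55, -15, -28], [1, -32, 0]]
```

View pics/s13z.png

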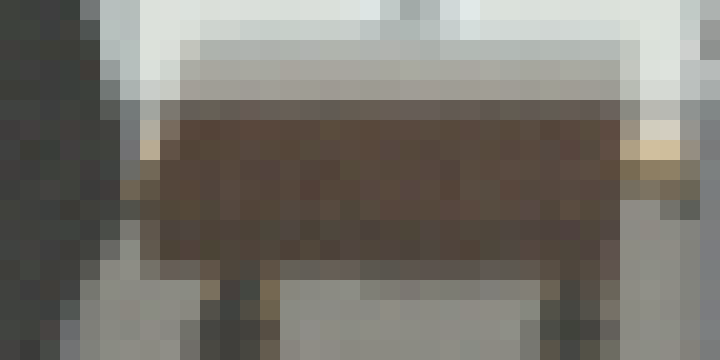

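Call:
{"api": "play_rows", "payload": {
  "steps": [0.1, 0.003, -0.02, 0, 0, 0, 0.2, 0.006, -0.04, 0, 0, 0, 0.268, 0.0075, -0.05, 0.002, 0, 0, 0.268, 0.0075, -0.05, 0.002, 0, 0, 0.268, 0.0075, -0.05, 0.002, 0, 0]
}}

```text
clock: 14.27
eef_pos: [0.4482, -0.0825, 0.0028]
eef_rot: [-0.6, 79.9, 28.6]
ft_force: [0.3, -0.7, -0.3]
grip_width: 0.0099
```

```bash

python3 - <<'E'
from mv import *
t,s=tipnow();print(t,s['ft_force'].round(1),s['clock'],s['eef_rot'],s['eef_pos'])
E
```

```text
[-166.4 -100.1  -18.8] [ 0.3 -0.7 -0.3] 14.2667 [-0.59947991 79.85981347 28.57451566] [ 0.4482309  -0.08245175  0.00283126]
```

Call:
{"api": "play_rows", "payload": {
  "steps": [0, 0, 0, 0, 0, 0, 0, 0, 0, 0, 0, 0, 0, 0, 0, 0, 0, 0, 0, 0, 0, 0, 0, 0, 0, 0, 0, 0, 0, 0, 0, 0, 0, 0, 0, 0],
  "hand": 1
}}

```text
clock: 14.77
eef_pos: [0.4467, -0.0828, 0.0032]
eef_rot: [-0.6, 79.9, 28.5]
ft_force: [0.8, 0.2, 0.8]
grip_width: 0.0812
```

Call:
{"api": "play_rows", "payload": {
  "steps": [-0.15, 0, 0, 0, 0, 0, -0.3, 0, 0, 0, 0, 0, -0.45, 0, 0, 0, 0, 0, -0.6, 0, 0, 0, 0, 0, -0.8, 0, 0, 0, 0, 0, -1, 0, 0, 0, 0, 0, -1, 0, 0, 0, 0, 0, -1, 0, 0, 0, 0, 0]
}}

```text
clock: 15.43
eef_pos: [0.4169, -0.0998, 0.2027]
eef_rot: [-1.4, 79.6, 27.7]
ft_force: [0.3, 0.1, -1.9]
grip_width: 0.0854
```

```bash
python3 - <<'E'
from mv import *
p,r,s=cur();print(p,s['grip_width'],s['ft_force'].round(1),s['clock'])
E
python3 snap.py side s14 200 110 130 120 6; python3 snap.py top t14 135 140 180 110 4;python3 snap.py wrist w14
```

```text
[ 0.41691619 -0.09975059  0.20270039] 0.0854189238852985 [ 0.3  0.1 -1.9] 15.4333
```

View pics/s14.png

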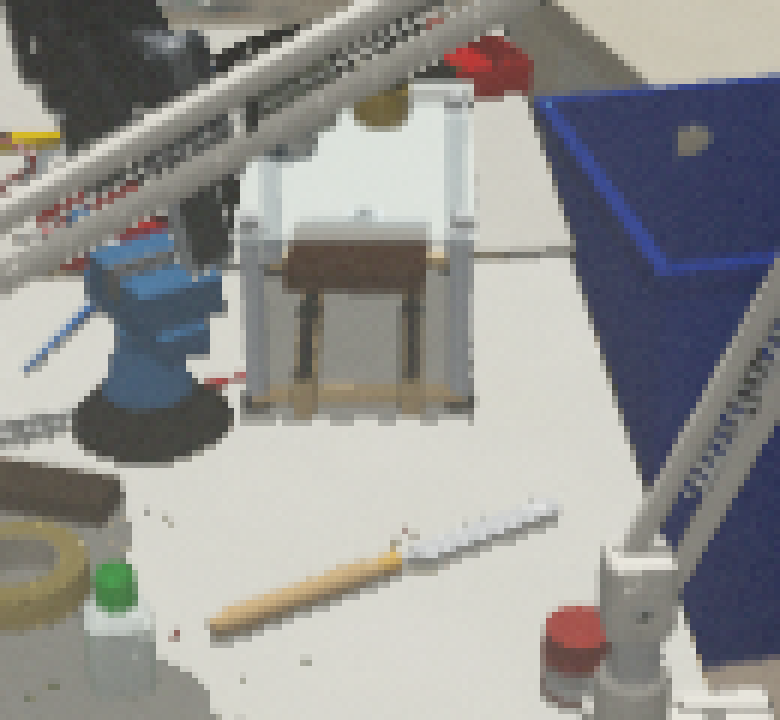

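View pics/t14.png

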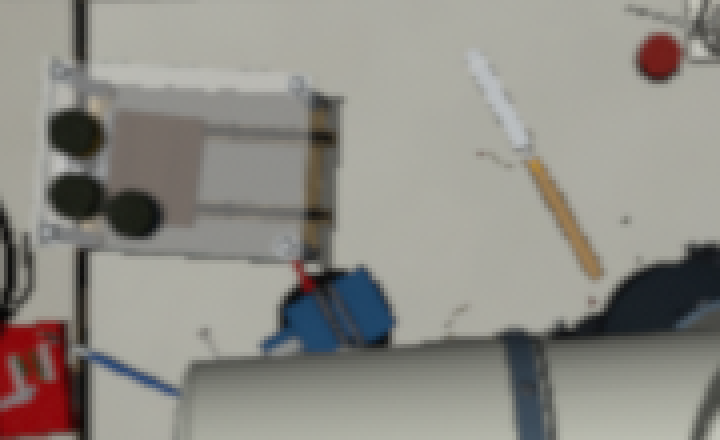

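View pics/w14.png

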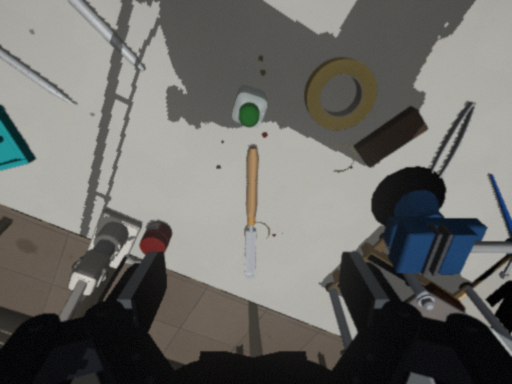

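```bash
python3 - <<'E'
from util import *
from mv import *
s=load('t14');im=s['color'].astype(int)
m=((im[...,0]-im[...,2]>12)&(im[...,0]>95)&(im[...,0]<165)).astype(np.uint8)
roi=np.zeros_like(m);roi[164:200,158:192]=1;m&=roi
m=cv2.morphologyEx(m,cv2.MORPH_OPEN,np.ones((3,3)))
# front edge: max u per row ; pot-free rows
pts=np.argwhere(m)[:,::-1]
W=np.array([w2s(q) for q in onplane(s,pts,.040)])
print(W.min(0),W.max(0),len(pts))
rows=[(pts[pts[:,1]==v,0].max()+.5,v) for v in range(171,195) if (pts[:,1]==v).sum()>4]
E=np.array([w2s(q) for q in onplane(s,rows,.040)])
print(E.round(1)[:,:2].tolist()); a=np.polyfit(E[2:-2,1],E[2:-2,0],1);print('front edge skew deg',np.degrees(np.arctan(a[0])),'x at mid',np.polyval(a,4))
crop(s,150,155,50,50,12,'pics/t14z.png')
for st in ('side0','s14'):
    pass
s0=load('top0')
print('glue,pot', [w2s(onplane(x,[p],.03)[0]) for x,p in ((s0,(294.6,222.9)),(s0,(299.6,153.9)),(s,(299.6,153.9)))])
E
```

```text
[ 22.02920367 -34.89598742  14.        ] [82.71326333 41.02289045 14.        ] 437
[[21.8, -29.8], [21.6, -26.9], [21.4, -24.0], [21.2, -21.1], [21.0, -18.2], [20.8, -15.3], [20.6, -12.4], [23.3, -9.3], [23.1, -6.4], [22.8, -3.5], [22.6, -0.6], [22.4, 2.3], [22.2, 5.2], [22.0, 8.1], [21.8, 11.0], [24.5, 14.1], [24.3, 17.0], [24.1, 19.8], [23.9, 22.7], [23.6, 25.6], [23.4, 28.5], [23.2, 31.4], [23.0, 34.3], [22.8, 37.2]]
front edge skew deg 2.977534199862176 x at mid 22.625380303671196
glue,pot [array([-306.29216705,  101.54398429,    4.        ]), array([-310.12719702, -101.26503284,    4.        ]), array([-310.12719702, -101.26503284,    4.        ])]
```

View pics/t14z.png

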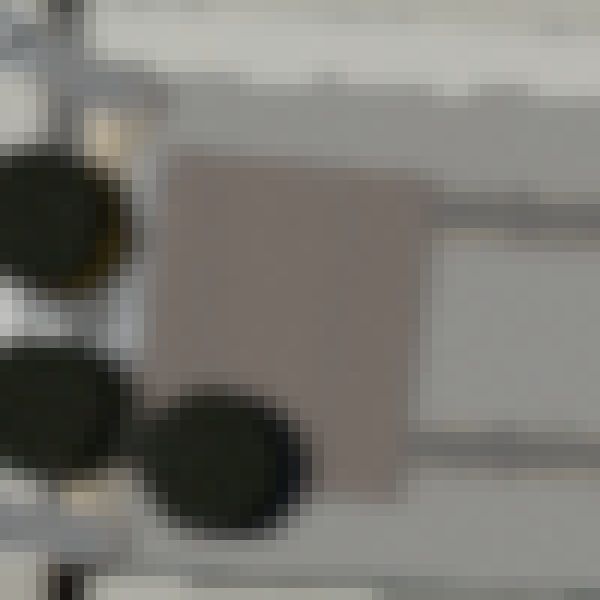

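```bash
cat > sub.py <<'E'
import sys
from util import *
from mv import *
s=load(sys.argv[1]);g=cv2.GaussianBlur(s['color'],(0,0),0.7).astype(float)
ch=g[...,1]-0.0*g[...,0]
def edge_h(v,u0,u1): # subpixel strongest gradient along row
    r=ch[v,u0:u1];d=np.abs(np.diff(r));i=np.argmax(d[1:-1])+1
    a,b,c=d[i-1],d[i],d[i+1];o=0.5*(a-c)/(a-2*b+c);return u0+i+.5+o
def edge_v(u,v0,v1):
    r=ch[v0:v1,u];d=np.abs(np.diff(r));i=np.argmax(d[1:-1])+1
    a,b,c=d[i-1],d[i],d[i+1];o=0.5*(a-c)/(a-2*b+c);return v0+i+.5+o
def fit(px,z,axis):
    E=np.array([w2s(q) for q in onplane(s,px,z)])
    i,j=(1,0) if axis=='y' else (0,1)
    a=np.polyfit(E[:,i],E[:,j],1);res=E[:,j]-np.polyval(a,E[:,i])
    k=np.abs(res)<2*res.std()+.1;a=np.polyfit(E[k,i],E[k,j],1)
    return np.degrees(np.arctan(a[0])).round(2),np.polyval(a,E[:,i].mean()).round(1),res.std().round(2),k.sum()
F=[(edge_h(v,181,189),v) for v in range(172,195)]
print('front edge (dx/dy)',fit(F,.040,'y'))
Rr=[(u,edge_v(u,164,173)) for u in range(166,184)]
print('right edge (dy/dx)',fit(Rr,.040,'x'))
B=[(edge_h(v,159,167),v) for v in range(170,186)]
print('far edge (dx/dy)',fit(B,.040,'y'))
S=[(u,edge_v(u,198,206)) for u in range(165,205)]
print('shelf lower edge',fit(S,.105,'x'))
r1=[(u,edge_v(u,188,195)) for u in range(190,212)]
print('rail',fit(r1,.026,'x'))
r2=[(u,edge_v(u,169,174)) for u in range(190,212)]
print('rail',fit(r2,.026,'x'))
E
python3 sub.py t14
```

```text
front edge (dx/dy) (np.float64(3.39), np.float64(18.5), np.float64(0.65), np.int64(22))
right edge (dy/dx) (np.float64(-3.18), np.float64(-37.0), np.float64(0.26), np.int64(18))
far edge (dx/dy) (np.float64(-13.88), np.float64(88.8), np.float64(3.35), np.int64(15))
shelf lower edge (np.float64(-1.97), np.float64(61.5), np.float64(4.48), np.int64(39))
rail (np.float64(-0.36), np.float64(24.7), np.float64(0.36), np.int64(22))
rail (np.float64(0.03), np.float64(-33.2), np.float64(0.37), np.int64(22))
```

```bash
python3 - <<'E'
from mv import *
p,r,s=cur();print(p,s['eef_rot'],s['qd'].round(1))
ro=R.from_euler('xyz',[-0.6,79.87,28.55],degrees=True)
print(row(np.array([.4473,-.0824,.004]),ro))
from util import *
a=load('top0');b=load('t14')
for s in (a,b):
    im=s['color'].astype(int);m=(im[...,0]-im[...,2]>60)&(im[...,0]>140);roi=np.zeros_like(m);roi[175:212,262:290]=1
    q=np.argwhere(m&roi)[:,::-1];W=onplane(s,q,.012)[:,:2];c=W.mean(0);V=np.linalg.svd(W-c)[2][0];print(c,np.degrees(np.arctan(V[1]/V[0])),len(q))
E
```

```text
[ 0.41501548 -0.09946136  0.19877878] [-0.12848246 79.97683967 28.98936579] [ 0.1  0.7 -0.3  0.2 -0.  -0. ]
[0.9908, -0.0036, 0.0102, -0.0002, -0.0006, -0.0004]
[ 0.47422272 -0.06816718] 29.477947373897763 70
[ 0.47382138 -0.06857706] 27.731247357064067 66
```

Call:
{"api": "play_rows", "payload": {
  "steps": [0.2, 0, 0.002, 0, 0, 0, 0.4, 0, 0.004, 0, 0, 0, 0.6, -0.002, 0.006, 0, 0, 0, 0.8, -0.003, 0.008, 0, 0, 0, 0.9, -0.003, 0.009, 0, 0, 0, 0.99, -0.0036, 0.01, 0, 0, 0, 0.99, -0.0036, 0.01, 0, 0, 0, 0.99, -0.0036, 0.01, 0, 0, 0]
}}

```text
clock: 16.25
eef_pos: [0.447, -0.0828, 0.0039]
eef_rot: [-0.0, 80.1, 29.1]
ft_force: [0.5, 0.5, 0.6]
grip_width: 0.0853
```

Call:
{"api": "play_rows", "payload": {
  "steps": [0, 0, 0, 0, 0, 0, 0, 0, 0, 0, 0, 0, 0, 0, 0, 0, 0, 0, 0, 0, 0, 0, 0, 0, 0, 0, 0, 0, 0, 0, 0, 0, 0, 0, 0, 0, 0, 0, 0, 0, 0, 0],
  "hand": -1,
  "newtons": 70
}}

```text
clock: 16.83
eef_pos: [0.4487, -0.0828, 0.006]
eef_rot: [-0.8, 79.8, 28.4]
ft_force: [-1.6, 0.5, 5.9]
grip_width: 0.0097
```

```bash
python3 - <<'E'
from mv import *
p,r,s=cur();print(p,s['eef_rot'],s['ft_force'].round(1),s['grip_width'],s['clock'])
print(tipnow()[0])
up=p+[0,0,.055]
print(row(up,r))
# rotate in place around: go to tip (-92,-20,34), skew 6
pn,o=tippose(-88,-20,33,6);print(pn,row(pn,o))
E
```

```text
[ 0.4486959  -0.08278171  0.00604363] [-0.77101389 79.83446096 28.37022004] [-1.6  0.5  5.9] 0.00966687582114872 16.8333
[-166.8 -100.6  -15.5]
[-0.2707, -0.0007, 0.0485, 0.0, 0.0, 0.0]
[ 0.52912954 -0.08602614  0.05503272] [-0.18, -0.2105, 0.3812, -0.3399, 0.0004, 0.0611]
```

Call:
{"api": "play_rows", "payload": {
  "steps": [-0.13, 0, 0.024, 0, 0, 0, -0.27, 0, 0.048, 0, 0, 0, -0.18, -0.21, 0.38, -0.34, 0, 0.061, -0.18, -0.21, 0.38, -0.34, 0, 0.061, -0.18, -0.21, 0.38, -0.34, 0, 0.061, -0.18, -0.21, 0.38, -0.34, 0, 0.061, -0.18, -0.21, 0.38, -0.34, 0, 0.061, -0.18, -0.21, 0.38, -0.34, 0, 0.061]
}}

```text
clock: 17.5
eef_pos: [0.5285, -0.0861, 0.0539]
eef_rot: [0.0, 79.9, 72.4]
ft_force: [0.2, -0.3, -0.5]
grip_width: 0.0095
```

```bash
python3 - <<'E'
from mv import *
p,r,s=cur();print(p,s['eef_rot'],s['ft_force'].round(1),s['grip_width'],s['clock'])
print(tipnow()[0])
pn,o=tippose(-88,-20,33,6);print(pn,row(pn,o))
pn,o=tippose(-88,-20,10.5,6);print(pn,row(pn,o))
E
```

```text
[ 0.52848011 -0.08609159  0.0539113 ] [1.69426587e-02 7.99242981e+01 7.24360073e+01] [ 0.2 -0.3 -0.5] 0.009490253877961633 17.5
[-91.5 -75.8  32.1]
[ 0.52912954 -0.08602614  0.05503272] [-0.0053, -0.003, 0.0023, -0.1033, 0.0004, 0.0183]
[ 0.52912954 -0.08602614  0.03253272] [0.1055, -0.003, -0.0174, -0.1033, 0.0004, 0.0183]
```

Call:
{"api": "play_rows", "payload": {
  "steps": [0, -0.003, 0, -0.103, 0, 0.018, 0, -0.003, 0, -0.103, 0, 0.018, 0.05, -0.003, -0.009, -0.103, 0, 0.018, 0.105, -0.003, -0.0174, -0.103, 0, 0.018, 0.105, -0.003, -0.0174, -0.103, 0, 0.018]
}}

```text
clock: 17.92
eef_pos: [0.5275, -0.0855, 0.0303]
eef_rot: [1.1, 79.9, 91.8]
ft_force: [-0.1, -0.2, -0.5]
grip_width: 0.0097
```

```bash
python3 - <<'E'
from mv import *
p,r,s=cur();print(p,s['eef_rot'],s['ft_force'].round(1),s['clock'])
print(tipnow()[0])
E
python3 snap.py side s15 200 110 130 100 6
```

```text
[ 0.52748933 -0.08551619  0.03027125] [ 1.08098142 79.89352432 91.78977508] [-0.1 -0.2 -0.5] 17.9167
[-87.5 -20.1   8.6]
```

View pics/s15.png

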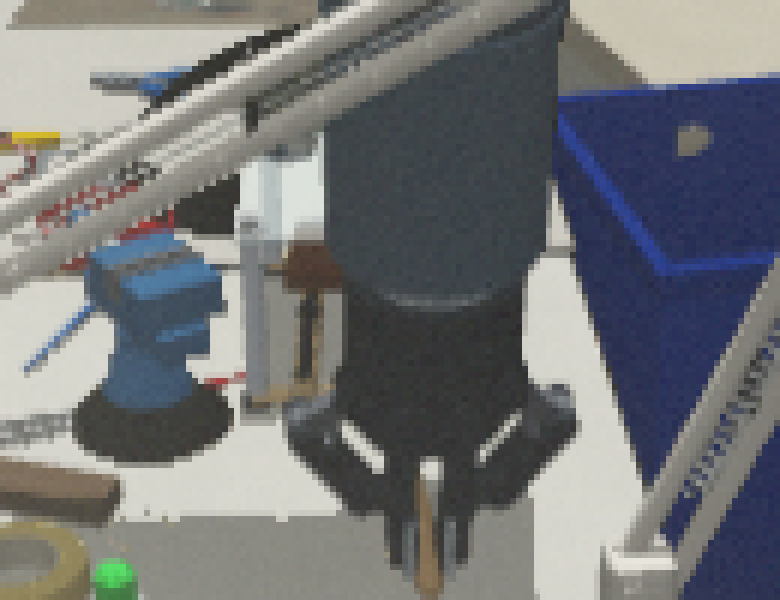

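```bash
python3 - <<'E'
from mv import *
for a in [(-80,-20,10.5,6),(-40,-20,10.5,6),(14,-20,10.5,6),(15,-20,10.5,6)]:
    pn,o=tippose(*a);print(a,pn.round(3),row(pn,o))
E
```

```text
(-80, -20, 10.5, 6) [ 0.53  -0.078  0.033] [0.0006, -0.0103, 0.0387, -0.0032, 0.0004, -0.0002]
(-40, -20, 10.5, 6) [ 0.533 -0.038  0.033] [0.0354, -0.0292, 0.2348, -0.0032, 0.0004, -0.0002]
(14, -20, 10.5, 6) [0.537 0.016 0.033] [0.0823, -0.0548, 0.4994, -0.0032, 0.0004, -0.0002]
(15, -20, 10.5, 6) [0.538 0.017 0.033] [0.0832, -0.0553, 0.5043, -0.0032, 0.0004, -0.0002]
```

Call:
{"api": "play_rows", "payload": {
  "steps": [0.0006, -0.01, 0.039, 0, 0, 0, 0.018, -0.02, 0.137, 0, 0, 0, 0.0354, -0.029, 0.235, 0, 0, 0, 0.053, -0.039, 0.333, 0, 0, 0, 0.07, -0.048, 0.43, 0, 0, 0, 0.0823, -0.055, 0.4994, 0, 0, 0, 0.0823, -0.055, 0.4994, 0, 0, 0, 0.0823, -0.055, 0.4994, 0, 0, 0]
}}

```text
clock: 18.63
eef_pos: [0.5389, 0.0164, 0.0349]
eef_rot: [-0.8, 80.0, 90.1]
ft_force: [-0.5, -0.9, -0.8]
grip_width: 0.0098
```

```bash
python3 - <<'E'
from mv import *
p,r,s=cur();print(p,s['eef_rot'],s['ft_force'].round(1),s['clock'])
print(tipnow()[0])
E
```

```text
[0.53885101 0.01641059 0.03486638] [-0.82670548 79.95098395 90.14518299] [-0.5 -0.9 -0.8] 18.6333
[ 15.  -22.3  13. ]
```

Call:
{"api": "play_rows", "payload": {
  "steps": [0.0125, 0, -0.0022, 0, 0, 0, 0.0125, 0, -0.0022, 0, 0, 0]
}}

```text
clock: 18.8
eef_pos: [0.5385, 0.015, 0.0314]
eef_rot: [-0.4, 80.0, 90.4]
ft_force: [-0.1, 0.5, -0.2]
grip_width: 0.0097
```

```bash
python3 - <<'E'
from mv import *
p,r,s=cur();print(p,s['eef_rot'],s['ft_force'].round(1),s['clock'])
print(tipnow()[0])
pn,o=tippose(19,-22,10,5);print(row(pn,o))
pn,o=tippose(20,-22,10,5);print(row(pn,o))
E
```

```text
[0.53845366 0.0150131  0.03144294] [-0.40146983 79.95130308 90.44968729] [-0.1  0.5 -0.2] 18.8
[ 13.6 -22.4   9.6]
[0.0018, 0.0074, 0.0272, 0.003, 0.0003, -0.0001]
[0.0027, 0.007, 0.0321, 0.003, 0.0003, -0.0001]
```

Call:
{"api": "play_rows", "payload": {
  "steps": [0.0009, -0.0004, 0.005, 0, 0, 0, 0.0018, -0.0008, 0.01, 0, 0, 0, 0.0027, -0.0012, 0.015, 0, 0, 0, 0.0036, -0.0016, 0.02, 0, 0, 0, 0.004, -0.0018, 0.0225, 0, 0, 0, 0.0045, -0.002, 0.025, 0, 0, 0]
}}

```text
clock: 19.3
eef_pos: [0.539, 0.0206, 0.0316]
eef_rot: [-0.5, 80.0, 90.4]
ft_force: [-0.4, 0.2, 0.2]
grip_width: 0.0093
```

Call:
{"api": "play_rows", "payload": {
  "steps": [0.0005, -0.0002, 0.0025, 0, 0, 0, 0.0009, -0.0004, 0.005, 0, 0, 0, 0.0009, -0.0004, 0.005, 0, 0, 0]
}}

```text
clock: 19.55
eef_pos: [0.5391, 0.0217, 0.0316]
eef_rot: [-0.5, 80.0, 90.4]
ft_force: [0.2, 0.4, -0.4]
grip_width: 0.0093
```

Call:
{"api": "play_rows", "payload": {
  "steps": [0.0005, -0.0002, 0.0025, 0, 0, 0, 0.0009, -0.0004, 0.005, 0, 0, 0, 0.0009, -0.0004, 0.005, 0, 0, 0]
}}

```text
clock: 19.8
eef_pos: [0.5392, 0.0226, 0.0316]
eef_rot: [-0.5, 80.0, 90.4]
ft_force: [0.2, -0.1, -0.2]
grip_width: 0.0094
```

Call:
{"api": "play_rows", "payload": {
  "steps": [0.0005, -0.0002, 0.0025, 0, 0, 0, 0.0009, -0.0004, 0.005, 0, 0, 0, 0.0009, -0.0004, 0.005, 0, 0, 0]
}}

```text
clock: 20.05
eef_pos: [0.5392, 0.0237, 0.0316]
eef_rot: [-0.5, 80.0, 90.4]
ft_force: [-0.1, -0.5, 0.3]
grip_width: 0.0096
```

Call:
{"api": "play_rows", "payload": {
  "steps": [0.0005, -0.0002, 0.0025, 0, 0, 0, 0.0009, -0.0004, 0.005, 0, 0, 0, 0.0009, -0.0004, 0.005, 0, 0, 0]
}}

```text
clock: 20.3
eef_pos: [0.5393, 0.0247, 0.0316]
eef_rot: [-0.5, 80.0, 90.4]
ft_force: [0.1, -1.1, 0.6]
grip_width: 0.0095
```

Call:
{"api": "play_rows", "payload": {
  "steps": [0.0003, -0.0001, 0.0015, 0, 0, 0, 0.0005, -0.0002, 0.003, 0, 0, 0, 0.0005, -0.0002, 0.003, 0, 0, 0]
}}

```text
clock: 20.55
eef_pos: [0.5393, 0.0253, 0.0316]
eef_rot: [-0.5, 80.0, 90.4]
ft_force: [0.0, -1.1, 0.0]
grip_width: 0.0094
```

Call:
{"api": "play_rows", "payload": {
  "steps": [0.0003, -0.0001, 0.0015, 0, 0, 0, 0.0005, -0.0002, 0.003, 0, 0, 0, 0.0005, -0.0002, 0.003, 0, 0, 0]
}}

```text
clock: 20.8
eef_pos: [0.5393, 0.0258, 0.0316]
eef_rot: [-0.5, 80.0, 90.4]
ft_force: [0.7, -1.2, -0.4]
grip_width: 0.0095
```

Call:
{"api": "play_rows", "payload": {
  "steps": [0.0003, -0.0001, 0.0015, 0, 0, 0, 0.0005, -0.0002, 0.003, 0, 0, 0, 0.0005, -0.0002, 0.003, 0, 0, 0]
}}

```text
clock: 21.05
eef_pos: [0.5393, 0.026, 0.0316]
eef_rot: [-0.5, 80.0, 90.5]
ft_force: [-0.4, -3.8, -1.1]
grip_width: 0.0097
```

Call:
{"api": "play_rows", "payload": {
  "steps": [0.0002, -0.0001, 0.001, 0, 0, 0, 0.0002, -0.0001, 0.001, 0, 0, 0]
}}

```text
clock: 21.22
eef_pos: [0.5393, 0.0261, 0.0316]
eef_rot: [-0.4, 80.0, 90.5]
ft_force: [0.1, -5.8, -0.1]
grip_width: 0.0094
```

Call:
{"api": "play_rows", "payload": {
  "steps": [-0.004, 0.002, -0.025, 0, 0, 0, -0.03, 0.014, -0.17, 0, 0, 0, -0.086, 0.04, -0.475, 0, 0, 0, -0.086, 0.04, -0.475, 0, 0, 0, -0.086, 0.04, -0.475, 0, 0, 0, -0.086, 0.04, -0.475, 0, 0, 0]
}}

```text
clock: 21.72
eef_pos: [0.5328, -0.0705, 0.0318]
eef_rot: [-0.5, 79.9, 90.3]
ft_force: [0.1, -0.4, -0.5]
grip_width: 0.0095
```

```bash
python3 - <<'E'
from mv import *
p,r,s=cur();print(p,s['eef_rot'],s['ft_force'].round(1),s['clock'])
print(tipnow()[0])
ro=R.from_euler('xyz',[-0.6,79.87,28.55],degrees=True)
print(row(np.array([.448,-.0825,.0576]),ro))
E
```

```text
[ 0.53275806 -0.07053645  0.03177509] [-0.45549129 79.88675201 90.31909895] [ 0.1 -0.4 -0.5] 21.7167
[-72.1 -23.9  10.1]
[-0.1372, 0.4244, -0.0305, 0.337, 0.0005, -0.0603]
```

Rotate back and lift first (8 rows), then translate to the set-down spot.

Call:
{"api": "play_rows", "payload": {
  "steps": [-0.07, 0.03, -0.01, 0.337, 0, -0.06, -0.135, 0.03, 0.01, 0.337, 0, -0.06, -0.135, 0.03, 0.01, 0.337, 0, -0.06, -0.135, 0.03, 0.01, 0.337, 0, -0.06, -0.135, 0.03, 0.01, 0.337, 0, -0.06, -0.135, 0.03, 0.01, 0.337, 0, -0.06, -0.135, 0.03, 0.01, 0.337, 0, -0.06, -0.135, 0.03, 0.01, 0.337, 0, -0.06]
}}

```text
clock: 22.38
eef_pos: [0.5268, -0.0715, 0.059]
eef_rot: [-0.2, 79.8, 33.1]
ft_force: [0.9, 0.6, -0.8]
grip_width: 0.0097
```

```bash
python3 - <<'E'
from mv import *
p,r,s=cur();print(p,s['eef_rot'],s['ft_force'].round(1),s['clock'])
ro=R.from_euler('xyz',[-0.6,79.87,28.55],degrees=True)
print(row(np.array([.448,-.0825,.0576]),ro))
E
```

```text
[ 0.52684714 -0.0715033   0.05895596] [-0.17612049 79.79511312 33.13736793] [ 0.9  0.6 -0.8] 22.3833
[-0.0571, 0.1706, -0.3552, 0.0227, 0.0004, -0.0045]
```

Call:
{"api": "play_rows", "payload": {
  "steps": [-0.057, 0.17, -0.355, 0.0227, 0, -0.0045, -0.057, 0.17, -0.355, 0.0227, 0, -0.0045, -0.057, 0.17, -0.355, 0.0227, 0, -0.0045, -0.057, 0.17, -0.355, 0.0227, 0, -0.0045, -0.057, 0.17, -0.355, 0.0227, 0, -0.0045]
}}

```text
clock: 22.8
eef_pos: [0.4488, -0.0835, 0.0582]
eef_rot: [-1.1, 79.7, 28.5]
ft_force: [0.7, 0.0, -0.8]
grip_width: 0.0092
```

```bash
python3 - <<'E'
from mv import *
p,r,s=cur();print(p,s['eef_rot'],s['ft_force'].round(1),s['clock'])
ro=R.from_euler('xyz',[-0.6,79.87,28.55],degrees=True)
print(row(np.array([.448,-.0825,.008]),ro))
E
python3 snap.py side s16 200 110 130 120 6; python3 snap.py top t16 135 140 180 110 4; python3 sub.py t16
```

```text
[ 0.44881318 -0.08347347  0.05815562] [-1.05072749 79.74935914 28.48572549] [ 0.7  0.  -0.8] 22.8
[0.2466, 0.0071, -0.0457, 0.0022, 0.0007, 0.0001]
front edge (dx/dy) (np.float64(-0.62), np.float64(20.5), np.float64(0.81), np.int64(21))
right edge (dy/dx) (np.float64(0.0), np.float64(-35.6), np.float64(0.2), np.int64(18))
far edge (dx/dy) (np.float64(-13.52), np.float64(89.2), np.float64(4.31), np.int64(15))
shelf lower edge (np.float64(-2.75), np.float64(60.9), np.float64(3.96), np.int64(38))
rail (np.float64(-0.42), np.float64(24.6), np.float64(0.34), np.int64(22))
rail (np.float64(-0.03), np.float64(-33.2), np.float64(0.41), np.int64(21))
```

View pics/s16.png

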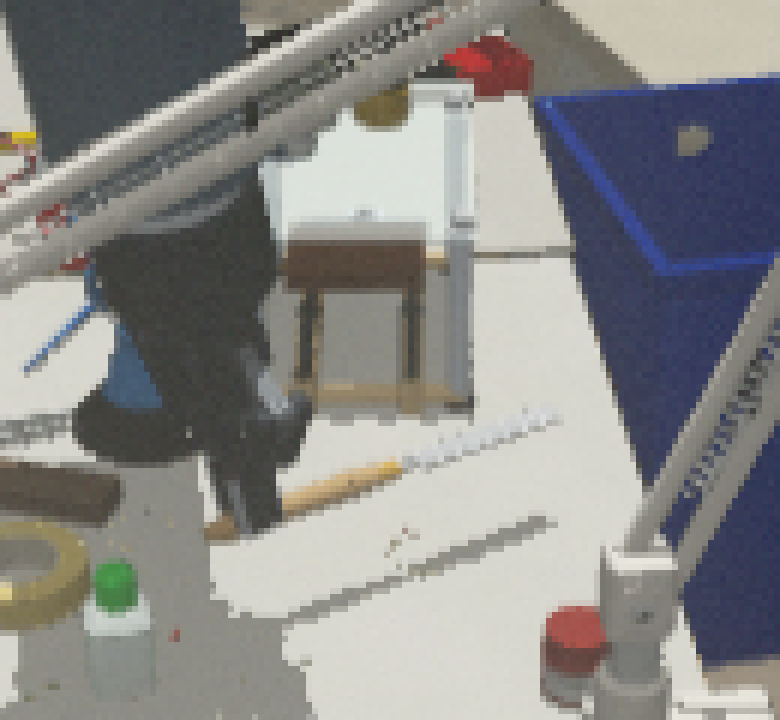

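View pics/t16.png

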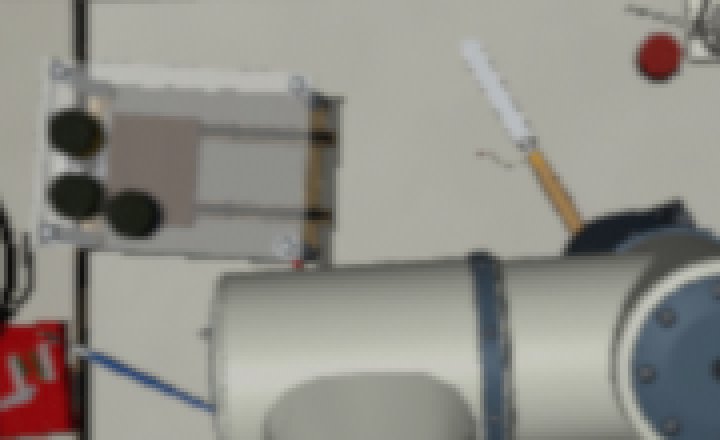

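Call:
{"api": "play_rows", "payload": {
  "steps": [0.1, 0.003, -0.018, 0, 0, 0, 0.2, 0.006, -0.037, 0, 0, 0, 0.247, 0.007, -0.0457, 0.002, 0, 0, 0.247, 0.007, -0.0457, 0.002, 0, 0, 0.247, 0.007, -0.0457, 0.002, 0, 0]
}}

```text
clock: 23.32
eef_pos: [0.4479, -0.0832, 0.0071]
eef_rot: [-0.5, 79.9, 28.6]
ft_force: [0.1, -0.1, -0.6]
grip_width: 0.0096
```

Call:
{"api": "play_rows", "payload": {
  "steps": [0.005, 0, -0.001, 0, 0, 0, 0.01, 0, -0.002, 0, 0, 0, 0.01, 0, -0.002, 0, 0, 0]
}}

```text
clock: 23.57
eef_pos: [0.4476, -0.0833, 0.0056]
eef_rot: [-0.6, 79.8, 28.5]
ft_force: [0.0, 1.0, -0.4]
grip_width: 0.0094
```

Call:
{"api": "play_rows", "payload": {
  "steps": [0.005, 0, -0.001, 0, 0, 0, 0.01, 0, -0.002, 0, 0, 0, 0.01, 0, -0.002, 0, 0, 0]
}}

```text
clock: 23.82
eef_pos: [0.4477, -0.0834, 0.0047]
eef_rot: [-0.8, 79.8, 28.3]
ft_force: [-5.8, 2.4, 13.6]
grip_width: 0.0092
```

Call:
{"api": "play_rows", "payload": {
  "steps": [-0.005, 0, 0, 0, 0, 0, -0.005, 0, 0, 0, 0, 0, -0.005, 0, 0, 0, 0, 0, -0.005, 0, 0, 0, 0, 0, -0.005, 0, 0, 0, 0, 0, -0.005, 0, 0, 0, 0, 0],
  "hand": 1
}}

```text
clock: 24.32
eef_pos: [0.447, -0.0835, 0.0041]
eef_rot: [-0.5, 79.9, 28.6]
ft_force: [-0.5, 0.3, -0.3]
grip_width: 0.0806
```

Call:
{"api": "play_rows", "payload": {
  "steps": [-0.15, 0, 0, 0, 0, 0, -0.3, 0, 0, 0, 0, 0, -0.45, 0, 0, 0, 0, 0, -0.6, 0, 0, 0, 0, 0, -0.8, 0, 0, 0, 0, 0, -1, 0, 0, 0, 0, 0, -1, 0, 0, 0, 0, 0, -1, 0, 0, 0, 0, 0]
}}

```text
clock: 24.98
eef_pos: [0.4173, -0.1005, 0.2037]
eef_rot: [-1.4, 79.5, 27.7]
ft_force: [-0.4, -0.1, -1.5]
grip_width: 0.0851
```

```bash
python3 snap.py side s17 200 110 130 120 6; python3 snap.py top t17 135 140 180 110 4;python3 sub.py t17; python3 face.py s17 153 159 250 257 264 269; python3 - <<'E'
from mv import *
from util import *
p,r,s=cur();print(p,s['grip_width'],s['ft_force'].round(1),s['clock'])
b=load('t17')
ct=lambda u,v:(135+u/4-.375,140+v/4-.375)
for uv in [(470,50),(500,100),(520,135),(540,175),(560,208),(595,268)]:
    print(uv,depthpt(b,[ct(*uv)]).round(3),w2s(depthpt(b,[ct(*uv)])[0]).round(0))
E
```

```text
front edge (dx/dy) (np.float64(-0.58), np.float64(20.5), np.float64(0.85), np.int64(22))
right edge (dy/dx) (np.float64(-0.17), np.float64(-35.7), np.float64(0.17), np.int64(18))
far edge (dx/dy) (np.float64(-13.67), np.float64(89.3), np.float64(7.4), np.int64(15))
shelf lower edge (np.float64(-2.08), np.float64(61.3), np.float64(3.88), np.int64(40))
rail (np.float64(-0.48), np.float64(24.7), np.float64(0.31), np.int64(22))
rail (np.float64(-0.13), np.float64(-33.1), np.float64(0.43), np.int64(22))
153 [[40, 33, 11], [37, 9, 13], [38, -15, 12], [37, -32, 12]]
154 [[28, 33, 13], [24, 8, 15], [29, -15, 12], [30, -32, 12]]
155 [[24, 32, 12], [23, 9, 12], [25, -15, 11], [20, -32, 13]]
156 [[27, 33, 6], [23, 9, 8], [30, -15, 5], [24, -32, 7]]
157 [[29, 33, 1], [22, 9, 5], [22, -15, 5], [21, -32, 5]]
158 [[24, 33, 0], [23, 9, 1], [26, -15, -1], [22, -32, 0]]
[ 0.4156763  -0.10016482  0.20045296] 0.08526847933115803 [ 0.   0.4 -0.3] 25.0833
(470, 50) [[ 0.601 -0.002  0.001]] [-169. -103.  -25.]
(500, 100) [[ 0.562 -0.024  0.01 ]] [-194.  -65.  -16.]
(520, 135) [[ 0.535 -0.038  0.009]] [-211.  -40.  -17.]
(540, 175) [[ 0.504 -0.052  0.014]] [-227.  -11.  -12.]
(560, 208) [[ 0.48  -0.066  0.011]] [-244.   13.  -15.]
(595, 268) [[ 0.435 -0.091  0.012]] [-272.   56.  -14.]
```

View pics/s17.png

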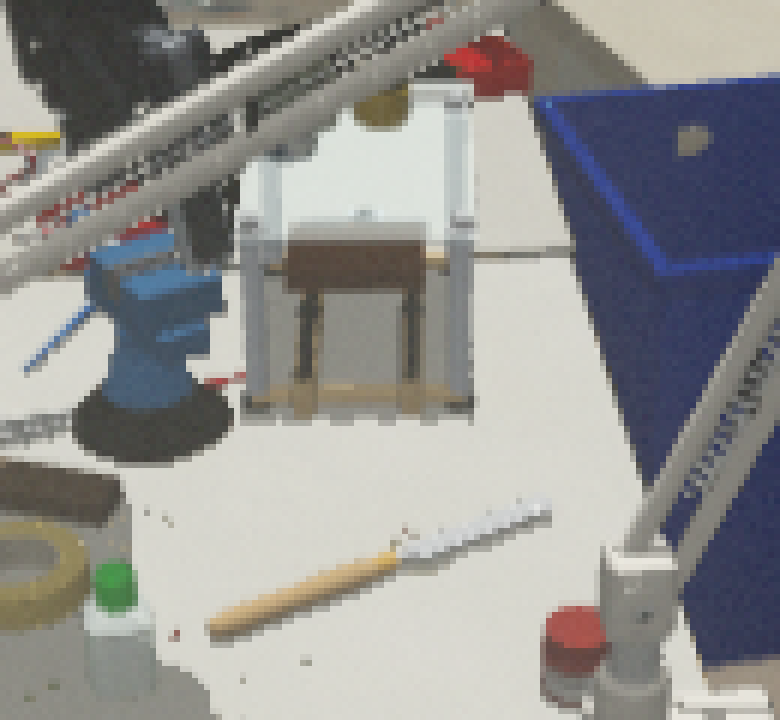

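View pics/t17.png

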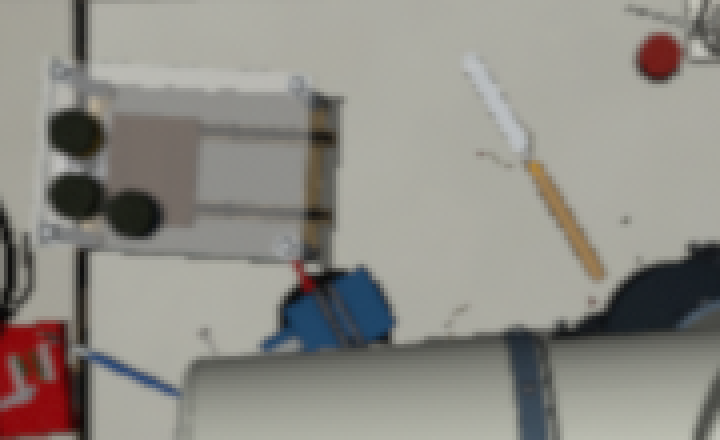

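```bash
python3 -c "
from bench import sign_off
print(sign_off())"
```

```text
the job is handed in; nothing more can be done
None
```

I turned the base over the ridge with the palette knife and slid it home to the end stop. The job is handed in at about 25 s of the 61 s; no verdict is reported.

- **Turning over:** I levered the base up from its front edge and pushed it over the ridge under the shelf. It fell flat, hollow side down, in the rear bay.
- **First push:** It met the stop at about 5 N, but the top view then showed the base about 3° out of square. I picked the knife up again and pushed on the lagging side until it bore at 5.8 N.
- **Final pose of the base:** The last images give a skew of about 0.5° or less, and the side view shows its top level. The centre is about 53–54 mm behind the ridge and about 4 mm off the middle line.
- **Knife and other things:** The knife lies on the table where it started, its tip about 165 mm before the stand. The red pot and the glue bottle look unmoved in the last views.

**Checks that did not agree or failed:**
- The position readings wandered by 1–2 mm, so I set the knife height for the second push from a settled reading.
- The fits to the base's far edge and to the shelf edge failed, because pots and other edges got in the way. The squareness figure rests on the front and right edges, compared with the rails.

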